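Slide the square tin out from among the tarts into the press infeed

ROBOT

A 7-joint arm with a two-finger parallel gripper is mounted at the origin on the work surface. World frame = base frame: x ahead of the robot, y to its left, z up, the work surface at z = 0. Lengths are in m, angles in rad, forces in N, time in s.
With the tool pointing down it reaches from about 0.35 to 0.9 m from the base axis. Payload 19.9 kg.
Tool frame: the origin (TCP) lies where the fingers leave the gripper's body, on its centre line; the fingertips stand 73 mm ahead of it and the grasp point (between the pads) lies 54 mm ahead of it (arm.nose_length is the distance from the TCP to the fingertips, in m); z points along the fingers, y is the direction in which the jaws open and shut (so a half turn about z gives the same grasp; the last joint's range is limited). The gripper opens to 85 mm and grips with 20 to 120 N. Pads are 22 mm wide; open, the fingers measure 114 mm over their backs; the gripper's body (76 mm by 85 mm) begins 54 mm behind the grasp point. The pads swing forward as they close: fully open they stand 13 mm farther back than shut.
Start: joints at [1.099, 0.417, -0.01, 1.614, 0.005, 1.111, -0.053], TCP at [0.26, -0.568, 0.304] pointing down, gripper open.
Joint ranges: [-2.81, 2.81], [-0.39, 2.02], [-1.27, 1.25], [0.06, 2.57], [-1.19, 4.33], [0.19, 2], [-2.82, 2.82]. Speed limits (rad/s): [1.89, 1.89, 2.39, 2.39, 3.01, 3.01, 3.01].

INTERFACE

Orientations are given as a rotation vector (axis times angle).
In Python, from rig import arm gives the robot as it stands.
- The arm moves only by the shell command python3 -m pendant 'ROWS' [OPENING] [FORCE]. ROWS is JSON, a list of rows, each a list of 6 numbers: the shift along the tool's x, y, z scaled (see below), then the turn, a rotation vector about the tool's x, y, z scaled (see below). A call has exactly 8 rows; each row shifts and turns the pose as measured when the row begins, along the tool's axes as they then stand; what a row does not reach is not made up. The controller multiplies each number of a shift by 3 cm and each number of a turn by 4 degrees. A row lasts 1/12 s, in which the tool goes at most 41.7 mm and 7.16 degrees, less where a joint would pass 70% of its speed; a pose out of reach is approached as far as the arm can. A call with a number of a shift or a turn outside -1 to 1 is refused whole. A call with a gripper value outside its range is refused whole. OPENING is the gripper's target within -1 to 1 (fully open at 1, half-way at 0, shut at -1), set as the call begins (- or left out, the last holds). The fingers move at their own pace and stop on an object; FORCE is the grip in N (left out, the last holds). Time passes only in rows, so rows that do not move let the fingers close, or fill a call up. It gives the time, the measured TCP pose, the force and the opening at its end, in the units of the state.
- arm.observe(): the state, without advancing time (a new reading comes with each control period).
- arm.camera(name): name is "scene" or "top" or "wrist"; returns a dict with "pixels" (480x640x3 uint8, red, green, blue), "K" (3x3 intrinsics, pixels), "rvec" (rotation vector, rad) and "tvec" (3), from world to camera coordinates, as OpenCV has them. Camera axes: x right, y down, z forward; pixel columns grow to the right and rows downward; lengths in m; the calibration is good to about 2 mm. A picture is of the moment at which its call begins. There is no depth.
- arm.sign_off(): hands the job in, once; it reports no verdict.
The state is a dict: "t": time; "joint_positions": joint angles; "dq": joint speeds; "joint_efforts": joint torques, N m; "ee_pos": TCP position; "tool_rot": TCP orientation; "ft_force": force on the tool from outside, world axes, zero at the start; "wrist_torque": the same for the moment, N m; "finger_gap": opening from 0.0 (shut) to 1.0 (fully open).
Only numpy, scipy, OpenCV 4.12 (cv2) and the standard library are available. Lean on these libraries where they do the work, as an engineer would, in place of code of your own. Each camera call takes 0.05 s, during which the arm holds its last target.

TASK

An empty square tin stands touching three filled round tins: slide it out of its pocket until it is clear of them by a few centimetres, keeping it flat on the bench (no lifting) and leaving the round tins and everything else where they are. Then slide it on between the guide rails of the press infeed until it meets the sprung buffer, whose setting differs every time and has to be felt, and press it home gently: hold about 9.5 N on the buffer (7 to 12 N) for at least half a second, and never push the tin against any part of the infeed with more than 14 N. Then let go, leaving the tin between the rails, still resting against the buffer.

Things in the scene. Friction and masses are not known exactly. Their poses are not given: they have to be found in the camera images.
- square_tin: empty open-topped square aluminium tin, 86 x 86 mm outside, 35 mm high, walls and floor 2.5 mm (inside 81 x 81 mm), 0.3 to 0.56 kg, flat on the bench. Origin: centre of its underside, z up, x and y square to its sides. At the start round tins touch its -x, +x and -y sides; its +y side is free and faces roughly to the infeed: it slides out along its own +y
- round_tin_a: round aluminium tin filled with a baked tart, solid, 84 mm in diameter, 37 mm high, about 0.4 kg, loose, one of three around the square tin that must stay where they are. Origin: centre of its underside
- round_tin_b: round aluminium tin filled with a baked tart, solid, 84 mm in diameter, 37 mm high, about 0.4 kg, loose, one of three around the square tin that must stay where they are. Origin: centre of its underside
- round_tin_c: round aluminium tin filled with a baked tart, solid, 84 mm in diameter, 37 mm high, about 0.4 kg, loose, one of three around the square tin that must stay where they are. Origin: centre of its underside
- infeed: infeed of a bench press, fixed. Origin: on the bench, midway between its two white guide rails where their parallel part begins; +x runs along the rails, the way the tin goes in. Rails 20 mm high, 92 mm apart inside, x = 0 to 190 mm; flared lead-ins widen to about 126 mm at x = -32 mm. A white housing 118 mm high fills x = 258 to 412 mm, y = -110 to 110 mm
- buffer_mid (a point): fixed point of the infeed: middle of the range in which the buffer face may stand (x = 135 mm, y = 0, 18 mm high). The locked setting puts the untouched face of the round rubber buffer (24 mm across) up to 40 mm before or beyond it along the rails. It yields 1 mm per 4 N, 8 mm at most, and slides the released tin back until bench friction (1 to 4 N) holds it, still touching
- carriage_mid (a point): fixed point of the infeed, 24 mm beyond buffer_mid: middle of the range of the grey carriage's front face, 80 mm wide, 27 mm high; the carriage carries the buffer 24 mm ahead of it
- jar: bystander: glass jar, 64 mm in diameter, 90 mm high, loose, origin at the centre of its underside
- bowl: bystander: steel bowl, 84 mm across the rim, 40 mm high, loose, origin at the centre of its underside
Things that resemble listed ones, but are neither listed nor needed, are in the scene too. Leave any purple or red look-alike of the square_tin alone.

How it is judged:
By the outcome, as a careful person would: the job done as asked, in the order asked, and still so for the second after the job is handed in, with the robot touching nothing.
It also fails if it takes over 67 s, if anything falls off the work surface, if the arm or the gripper's body presses on something with over 40 N, if the wrist force passes 120 N, or if a joint passes its speed limit or range.

## Working session

There is one attempt and no reset: what is moved stays moved. The work goes in short steps, Python scripts to look and compute and a shell command to move; the robot and the scene stay as the last step left them, time stands still between calls to the robot, and variables do not carry over. Pictures are saved under pics/ and viewed, and the job is handed in when it is done.

```bash
ls; mkdir -p pics; python3 - <<'E'
from rig import arm
import cv2
s=arm.observe(); print(s)
for n in("scene","top","wrist"):
    c=arm.camera(n); cv2.imwrite(f"pics/{n}0.png",c["pixels"][:,:,::-1]); print(n,c["K"],c["rvec"],c["tvec"])
E
```

```text
pics
{'t': 0.0, 'joint_positions': array([ 1.09951349,  0.41798963, -0.01028798,  1.61421859,  0.00468797,
        1.11069531, -0.05302546]), 'dq': array([ 5.01497249e-04, -1.57265957e-03, -5.82950533e-05, -5.73694129e-04,
        1.40349258e-03,  3.93581688e-04, -1.03312838e-03]), 'joint_efforts': array([-2.77880663e-04, -8.64459372e+01,  6.78484663e-01, -4.34892440e+01,
        1.90751109e-02,  7.49316998e-03, -9.66560174e-05]), 'ee_pos': array([ 0.2602952 , -0.56791211,  0.30323184]), 'tool_rot': array([-3.06813981e+00, -6.69598626e-01,  5.67732446e-04]), 'ft_force': array([0.08317619, 0.01960457, 0.41934485]), 'wrist_torque': array([-0.05345668, -0.02982418,  0.05714729]), 'finger_gap': 1.0021084230273403}
scene [[560.22908701   0.         319.54316152]
 [  0.         560.22908701 247.18977875]
 [  0.           0.           1.        ]] [ 2.10068418  1.1274982  -0.50623111] [-0.24331177 -0.26976166  1.64648146]
top [[562.47242282   0.         319.48564824]
 [  0.         562.47242282 242.55113971]
 [  0.           0.           1.        ]] [ 2.16973492 -2.15362356  0.07242961] [-0.05980519  0.51804727  1.13324481]
wrist [[397.57323315   0.         323.11261344]
 [  0.         397.57323315 240.06105689]
 [  0.           0.           1.        ]] [-2.41470607  1.54861846  0.24587165] [-0.6245279  -0.03986603  0.37920791]
```

View pics/scene0.png

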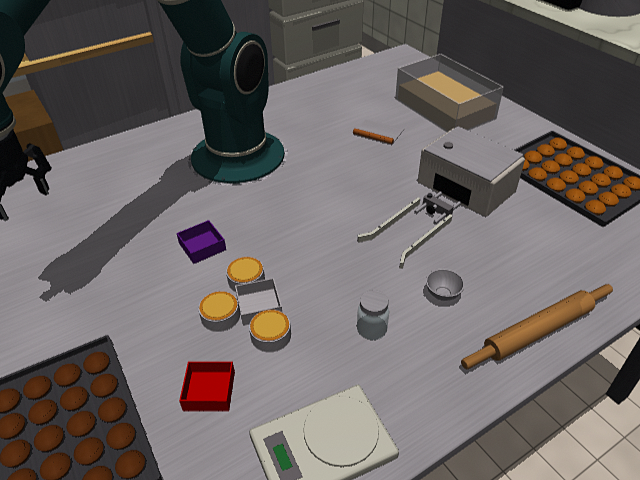

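View pics/top0.png

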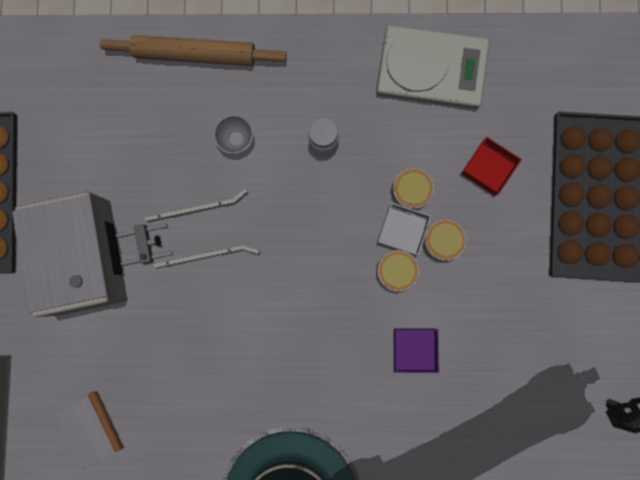

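View pics/wrist0.png

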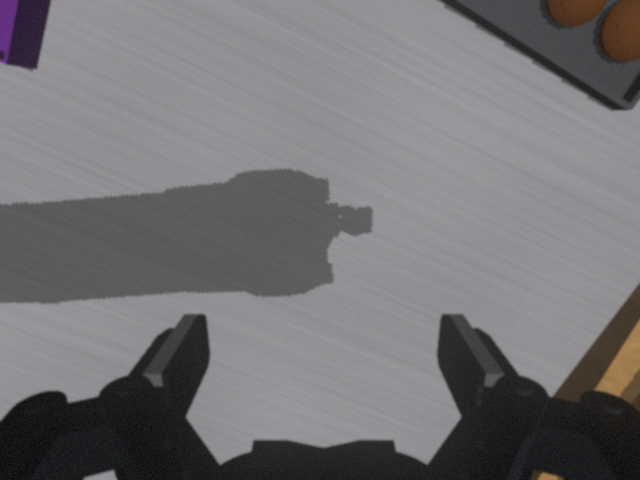

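The silver tin at top px (403,230), with round tins touching it on three sides, fits the description. The red one at (491,166) and the purple one at (416,350) are look-alikes. The infeed is at upper left, with its rails from about x=150 to 255 px. I'll enlarge crops to confirm.

```bash
python3 - <<'E'
import cv2
a=cv2.imread("pics/top0.png")
cv2.imwrite("pics/c1.png",cv2.resize(a[160:300,350:480],None,fx=5.5,fy=4.2857*1.2833*0+5.5*0+4.28,interpolation=cv2.INTER_CUBIC) if 0 else cv2.resize(a[165:295,360:490],(600,600)[::1],interpolation=cv2.INTER_CUBIC))
cv2.imwrite("pics/c2.png",cv2.resize(a[180:280,100:270],(800,int(800*100/170)),interpolation=cv2.INTER_CUBIC))
E
```

```text
(no output)
```

View pics/c1.png

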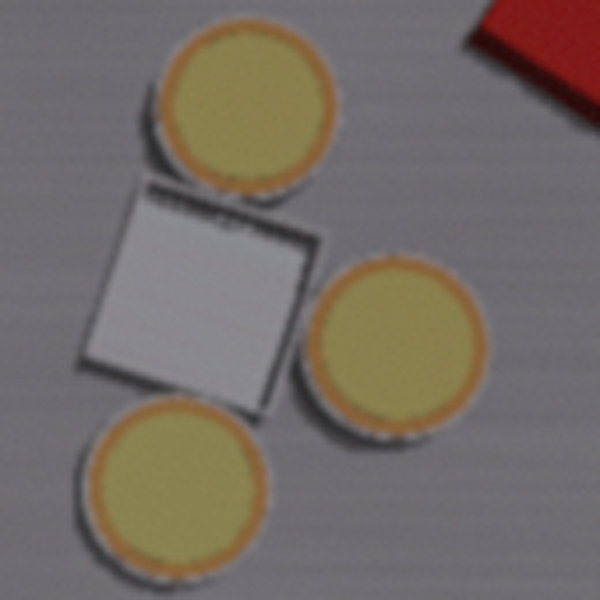

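View pics/c2.png

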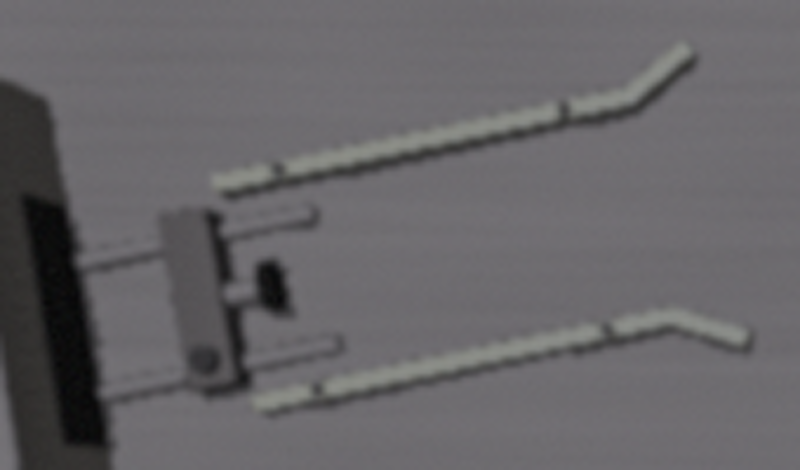

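```bash
cat > h.py <<'E'
import numpy as np, cv2
from rig import arm
from scipy.spatial.transform import Rotation as R
def ray(c,px,z):
    K=np.array(c["K"]);Rm=R.from_rotvec(c["rvec"]).as_matrix();t=np.array(c["tvec"])
    o=-Rm.T@t; d=Rm.T@np.linalg.inv(K)@np.array([px[0],px[1],1.])
    return o+d*(z-o[2])/d[2]
def proj(c,P):
    p,_=cv2.projectPoints(np.array(P,float).reshape(-1,1,3),np.array(c["rvec"]),np.array(c["tvec"]),np.array(c["K"]),None); return p[:,0]
E
python3 - <<'E'
from h import *
np.set_printoptions(precision=4,suppress=True)
c=dict(K=[[562.47242282,0,319.48564824],[0,562.47242282,242.55113971],[0,0,1]],rvec=np.array([2.16973492,-2.15362356,0.07242961]),tvec=np.array([-0.05980519,0.51804727,1.13324481]))
w=dict(K=[[397.57323315,0,323.11261344],[0,397.57323315,240.06105689],[0,0,1]],rvec=np.array([-2.41470607,1.54861846,0.24587165]),tvec=np.array([-0.6245279,-0.03986603,0.37920791]))
f=lambda u,v:(360+(u+.5)/600*130-.5,165+(v+.5)/600*130-.5)
Q=[ray(c,f(*p),.035)[:2] for p in[(140,177),(322,235),(262,420),(78,365)]]
print("tin",Q,np.mean(Q,0)); Q=np.array(Q)
for i in range(4): 
    d=Q[(i+1)%4]-Q[i]; print(np.linalg.norm(d),np.degrees(np.arctan2(d[1],d[0])))
for p in[(248,106),(396,346),(178,488)]: print("round",ray(c,f(*p),.037)[:2])
g=lambda u,v:(100+(u+.5)/4.70588-.5,180+(v+.5)/4.70588-.5)
I={k:ray(c,g(*p),.02)[:2] for k,p in dict(ub=(632,108),ue=(222,196),lb=(668,311),le=(253,399),ut=(692,58),lt=(748,336)).items()}
print(I)
for a,b in(("ub","ue"),("lb","le"),("ub","lb"),("ue","le")):
    d=I[b]-I[a];print(a,b,np.linalg.norm(d),np.degrees(np.arctan2(d[1],d[0])))
for p in [(323,135),(234,135)]: print(ray(c,p,.06)[:2])
print("buffer",ray(c,g(284,288),.018)[:2])
Rm=R.from_rotvec(w["rvec"]).as_matrix(); o=-Rm.T@w["tvec"]
Rt=R.from_rotvec([-3.06813981e+00,-6.69598626e-01,5.67732446e-04]).as_matrix()
print("tool axes",Rt.T, "wristcam in tool",Rt.T@(o-[.2603,-.5679,.3032]))
E
```

```text
tin [array([ 0.5995, -0.1995]), array([ 0.574 , -0.2794]), array([ 0.4921, -0.2524]), array([ 0.5158, -0.172 ])] [ 0.5453 -0.2258]
0.0838744175249164 -107.68925619254742
0.0862138911654115 161.79773698329998
0.0838256087743458 73.58641455000904
0.08807942963773081 -18.146130641226453
round [ 0.6311 -0.247 ]
round [ 0.5248 -0.3108]
round [ 0.462  -0.2154]
{'ub': array([0.6014, 0.1233]), 'ue': array([0.5611, 0.3048]), 'lb': array([0.5112, 0.1053]), 'le': array([0.4712, 0.2877]), 'ut': array([0.6239, 0.097 ]), 'lt': array([0.5005, 0.0698])}
ub ue 0.18598298933741889 102.49490762393744
lb le 0.18675634908393227 102.37642859375545
ub lb 0.09188768221686355 -168.73947830326605
ue le 0.09152157285067643 -169.22848105296222
[ 0.734  -0.0621]
[0.7337 0.119 ]
buffer [0.5205 0.2763]
tool axes [[ 0.9091  0.4166 -0.0001]
 [ 0.4166 -0.9091 -0.0013]
 [-0.0006  0.0011 -1.    ]] wristcam in tool [ 0.079   0.0002 -0.0691]
```

The crop confirms it: the silver open tin is the one touching round tins on three sides. Its centre is about (0.545,-0.226) and its +y heading 72.3°. The infeed origin is about (0.556,0.114), heading 102.3°. I'll put the half-open fingers inside the tin and draw it along by its front wall.

```bash
cat >> h.py <<'E'
def toolR(yaw,tilt):  # yaw of tool x (deg), tips leading along tool x by tilt
    y=np.radians(yaw); X=np.array([np.cos(y),np.sin(y),0]);Z=np.array([0,0,-1.]);Y=np.cross(Z,X)
    return np.c_[X,Y,Z]@R.from_euler('y',tilt,degrees=True).as_matrix()
def st():
    s=arm.observe(); Rt=R.from_rotvec(s["tool_rot"]).as_matrix()
    print("t %.2f pos %s yaw %.2f tilt(x,y) %.2f %.2f F %s gap %.3f"%(s["t"],np.round(s["ee_pos"],4),np.degrees(np.arctan2(Rt[1,0],Rt[0,0])),*np.degrees(np.arcsin([Rt[:,2]@[Rt[0,0],Rt[1,0],0],Rt[:,2]@[Rt[0,1],Rt[1,1],0]])),np.round(s["ft_force"],1),s["finger_gap"])); return s,Rt
def plan(p,yaw,tilt):
    s,Rt=st(); d=Rt.T@(np.array(p)-s["ee_pos"])/.03
    r=np.degrees(R.from_matrix(Rt.T@toolR(yaw,tilt)).as_rotvec())/4
    print("total shift units",np.round(d,2),"turn units",np.round(r,2))
IO=np.array([.5563,.1143]);IY=102.3
def infeed(p):
    a=np.radians(IY);d=np.array(p[:2])-IO;return np.array([d@[np.cos(a),np.sin(a)],d@[-np.sin(a),np.cos(a)]])
def tinpt(y,c=(.5453,-.2258),yaw=72.3): a=np.radians(yaw); return np.array(c)+y*np.array([np.cos(a),np.sin(a)])
E
python3 -m pendant '[[1,-0.2,0,0,0,-1],[1,-0.2,0,0,0,-1],[1,-0.2,0,0,0,-1],[1,-0.2,0,0,0,-1],[1,-0.2,0,0,0,-1],[1,0,0,0,0,-1],[1,0,0,0,0,-1],[1,0,0,0,0,-1]]' 0.04 40
python3 -c "
from h import *
plan([*tinpt(.012),.2],72.3,3)"
```

```text
t: 0.82
ee_pos: [0.429, -0.3919, 0.3008]
tool_rot: [-2.755, -1.503, 0.006]
ft_force: [-0.1, -0.3, 1.4]
finger_gap: 0.519
t 0.82 pos [ 0.429  -0.3919  0.3008] yaw 57.23 tilt(x,y) -0.11 -0.29 F [-0.1 -0.3  1.4] gap 0.519
total shift units [7.15 0.18 3.34] turn units [ 0.02  0.76 -3.77]
```

```bash
python3 -m pendant '[[0.8,0.1,0.2,0,0.2,-0.7],[1,0.1,0.3,0,0.2,-0.7],[1,0.1,0.4,0,0.2,-0.7],[1,0.15,0.5,0,0.2,-0.7],[1,0.15,0.5,0,0,-0.7],[1,0.15,0.4,0,0,-0.4],[0.8,0.15,0.4,0,0,0],[0.5,0.1,0.2,0,0,0]]'
python3 -c "
from h import *
plan([*tinpt(.012),.2],72.3,3)
c=arm.camera('wrist');cv2.imwrite('pics/w1.png',c['pixels'][:,:,::-1])"
```

```text
t: 1.48
ee_pos: [0.5487, -0.1937, 0.2166]
tool_rot: [-2.483, -1.869, -0.084]
ft_force: [0.2, -0.2, -0.8]
finger_gap: 0.519
t 1.48 pos [ 0.5487 -0.1937  0.2166] yaw 73.94 tilt(x,y) 3.59 0.34 F [ 0.2 -0.2 -0.8] gap 0.519
total shift units [-0.69  0.2   0.51] turn units [ 0.06 -0.15  0.41]
```

View pics/w1.png

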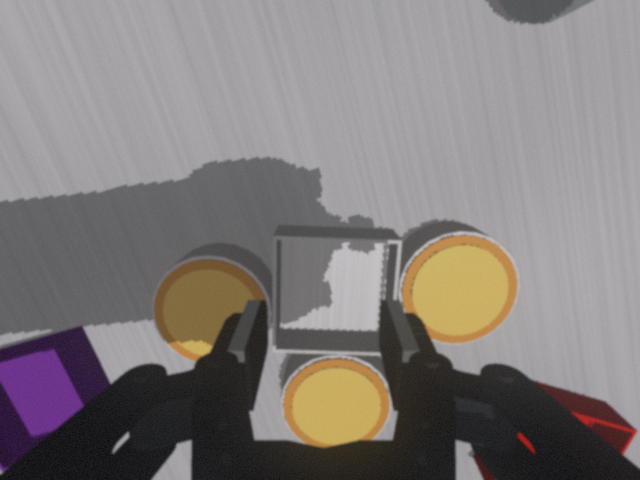

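```bash
python3 - <<'E'
import cv2
a=cv2.imread("pics/w1.png")
cv2.imwrite("pics/w1c.png",cv2.resize(a[210:370,250:420],(638,600),interpolation=cv2.INTER_CUBIC))
E
```

```text
(no output)
```

View pics/w1c.png

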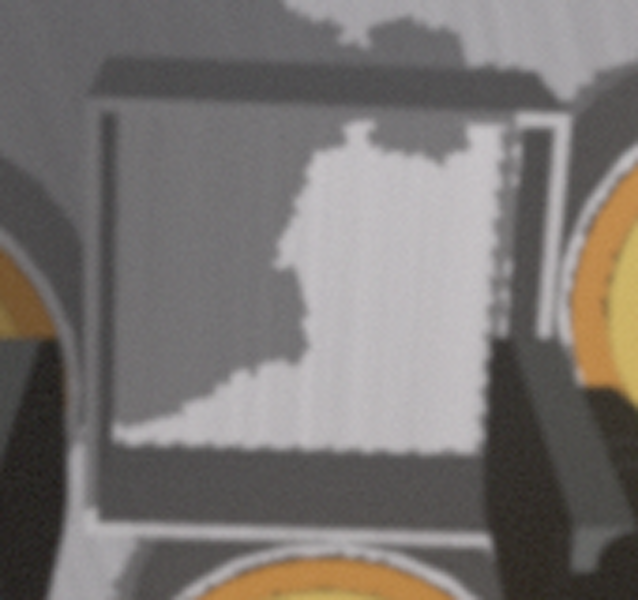

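```bash
python3 - <<'E'
from h import *
c=arm.camera("wrist")
f=lambda u,v:(250+(u+.5)/3.753-.5,210+(v+.5)/3.75-.5)
P=[ray(c,f(*p),.035)[:2] for p in[(88,97),(573,110),(84,533),(495,545)]]
for p in P: print(p)
d=P[1]-P[0];print(np.linalg.norm(d),np.degrees(np.arctan2(d[1],d[0]))+90)
d=P[0]-P[2];print(np.linalg.norm(d),np.degrees(np.arctan2(d[1],d[0])))
print("centre",(P[1]+P[2])/2)
plan([*tinpt(.012),.2],72.3,3)
E
```

```text
[ 0.52234788 -0.1699884 ]
[ 0.60381157 -0.19576422]
[ 0.49576158 -0.25094857]
[ 0.57013591 -0.27503502]
0.08544428451797226 72.44217368339353
0.08521373303709545 71.8204696256978
centre [ 0.54978657 -0.2233564 ]
t 1.58 pos [ 0.5489 -0.1931  0.2168] yaw 74.06 tilt(x,y) 3.62 0.32 F [-0.6  0.6  0.9] gap 0.524
total shift units [-0.71  0.19  0.52] turn units [ 0.06 -0.16  0.44]
```

```bash
sed -i 's/c=(.5453,-.2258),yaw=72.3/c=(.5485,-.2243),yaw=72.2/' h.py
python3 -m pendant '[[-0.25,0.02,0.5,0,-0.1,0.25],[-0.25,0.02,0.5,0,-0.05,0.2],[-0.25,0.02,0.5,0,0,0],[0,0,0.5,0,0,0],[0,0,0.4,0,0,0],[0,0,0.2,0,0,0],[0,0,0,0,0,0],[0,0,0,0,0,0]]' -0.1
python3 -c "
from h import *
plan([*tinpt(.008),.083],72.2,3)
c=arm.camera('wrist');cv2.imwrite('pics/w2.png',c['pixels'][:,:,::-1])"
```

```text
t: 2.25
ee_pos: [0.5447, -0.2152, 0.1328]
tool_rot: [-2.519, -1.827, -0.071]
ft_force: [0.9, -0.0, 2.0]
finger_gap: 0.45
t 2.25 pos [ 0.5447 -0.2152  0.1328] yaw 71.91 tilt(x,y) 3.08 0.17 F [ 0.9 -0.   2. ] gap 0.450
total shift units [-0.07  0.21  1.66] turn units [ 0.05 -0.02 -0.07]
```

View pics/w2.png

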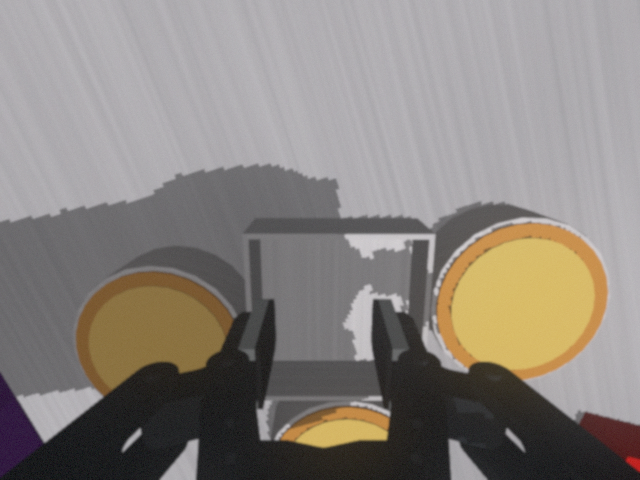

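```bash

python3 -m pendant '[[0,0.12,0.1,0,0,0],[0,0.12,0.1,0,0,0],[0,0,0,0,0,0],[0,0,0,0,0,0],[0,0,0,0,0,0],[0,0,0,0,0,0],[0,0,0,0,0,0],[0,0,0,0,0,0]]'
python3 -c "
from h import *
plan([*tinpt(.008),.083],72.2,3)
c=arm.camera('wrist');a=c['pixels'][:,:,::-1];cv2.imwrite('pics/w3.png',cv2.resize(a[200:430,200:480],(730,600),interpolation=cv2.INTER_CUBIC))
from pickle import dump;dump(c,open('w3.pkl','wb'))"
```

```text
t: 2.97
ee_pos: [0.5539, -0.2175, 0.1294]
tool_rot: [-2.521, -1.83, -0.075]
ft_force: [-0.0, 0.3, 0.3]
finger_gap: 0.449
t 2.97 pos [ 0.5539 -0.2175  0.1294] yaw 71.95 tilt(x,y) 3.06 0.44 F [-0.   0.3  0.3] gap 0.449
total shift units [-0.09 -0.12  1.54] turn units [ 0.11 -0.02 -0.06]
```

View pics/w3.png

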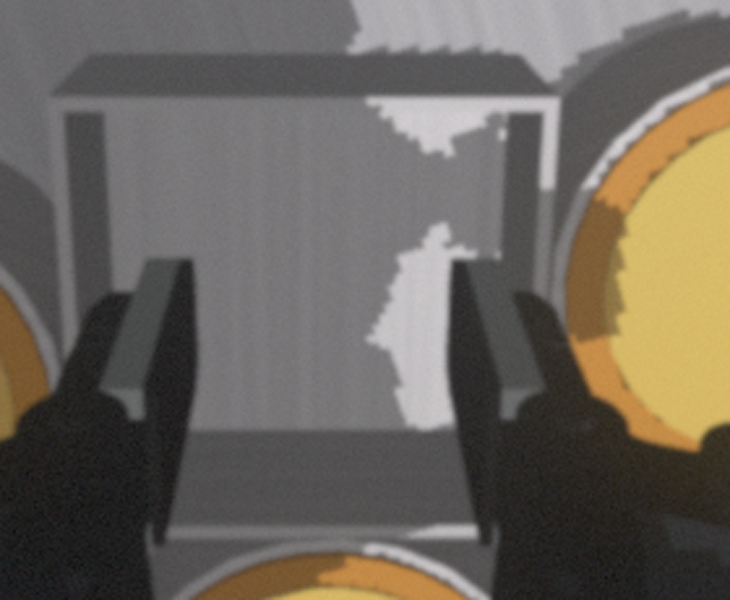

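```bash

python3 -m pendant '[[0,-0.05,0.3,-0.1,0,-0.05],[0,-0.05,0.3,0,0,0],[0,0,0.3,0,0,0],[0,0,0.25,0,0,0],[0,0,0,0,0,0],[0,0,0,0,0,0],[0,0,0,0,0,0],[0,0,0,0,0,0]]'
python3 -c "
from h import *
plan([*tinpt(.008),.083],72.2,3)
c=arm.camera('wrist');a=c['pixels'][:,:,::-1];cv2.imwrite('pics/w4.png',a)"
```

```text
t: 3.68
ee_pos: [0.5521, -0.2149, 0.0923]
tool_rot: [-2.523, -1.837, -0.08]
ft_force: [-0.4, -0.8, 0.3]
finger_gap: 0.452
t 3.68 pos [ 0.5521 -0.2149  0.0923] yaw 72.14 tilt(x,y) 3.06 0.80 F [-0.4 -0.8  0.3] gap 0.452
total shift units [-0.09 -0.02  0.31] turn units [ 0.2  -0.02 -0.01]
```

View pics/w4.png

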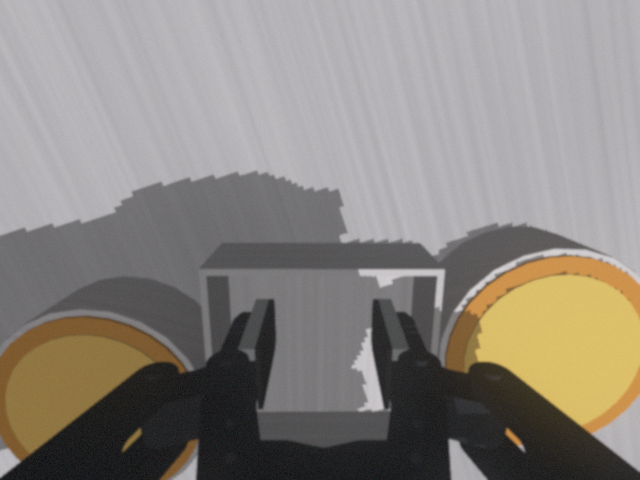

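```bash

python3 -m pendant '[[0,0,0.15,0.2,0,0],[0,0,0.15,0,0,0],[0.1,0,0,0,0,0],[0.15,0,0.01,0,0,0],[0.15,0,0.01,0,0,0],[0.1,0,0.01,0,0,0],[0.1,0,0,0,0,0],[0,0,0,0,0,0]]'
python3 -c "
from h import *
plan([*tinpt(.070),.083],72.2,3)
c=arm.camera('wrist');a=c['pixels'][:,:,::-1];cv2.imwrite('pics/w5.png',a)"
```

```text
t: 4.4
ee_pos: [0.5588, -0.1961, 0.0834]
tool_rot: [-2.514, -1.83, -0.066]
ft_force: [0.5, 0.8, -0.7]
finger_gap: 0.455
t 4.40 pos [ 0.5588 -0.1961  0.0834] yaw 72.11 tilt(x,y) 3.01 0.01 F [ 0.5  0.8 -0.7] gap 0.455
total shift units [ 1.33 -0.04  0.08] turn units [ 0.   -0.   -0.02]
```

View pics/w5.png

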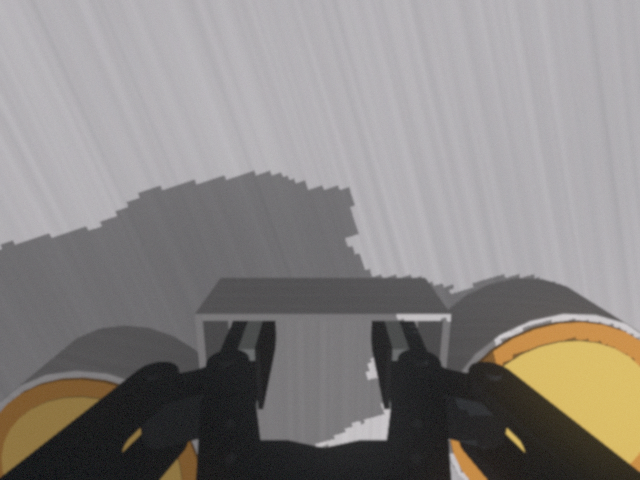

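```bash

python3 -m pendant '[[0.1,0,0.01,0,0,0],[0.15,0,0.01,0,0,0],[0.15,0,0.01,0,0,0],[0.15,0,0.01,0,0,0],[0.15,0,0.01,0,0,0],[0.15,0,0.01,0,0,0],[0.15,0,0.01,0,0,0],[0.1,0,0,0,0,0]]'
python3 -c "
from h import *
plan([*tinpt(.14),.083],72.2,3)
c=arm.camera('wrist');a=c['pixels'][:,:,::-1];cv2.imwrite('pics/w6.png',a)
c=arm.camera('top');a=c['pixels'][:,:,::-1];cv2.imwrite('pics/t6.png',a)"
```

```text
t: 5.12
ee_pos: [0.5695, -0.164, 0.0834]
tool_rot: [-2.518, -1.828, -0.064]
ft_force: [-0.0, -1.6, -1.0]
finger_gap: 0.452
t 5.12 pos [ 0.5695 -0.164   0.0834] yaw 71.97 tilt(x,y) 2.89 0.04 F [-0.  -1.6 -1. ] gap 0.452
total shift units [ 2.54 -0.06  0.14] turn units [ 0.01  0.03 -0.06]
```

View pics/w6.png

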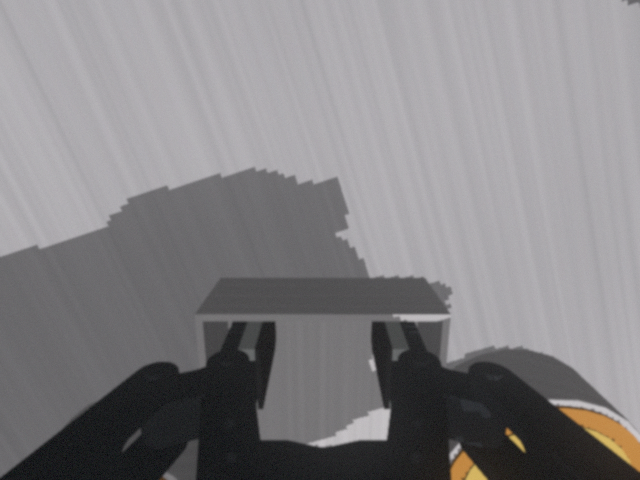

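View pics/t6.png

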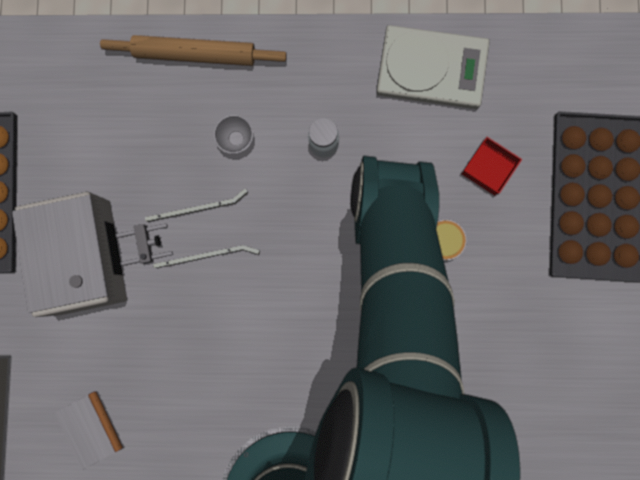

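```bash

python3 -m pendant '[[0.2,0,0.01,0,0,0],[0.3,0,0.015,0,0,0],[0.35,0,0.02,0,0,-0.02],[0.35,0,0.02,0,0,-0.02],[0.35,0,0.02,0,0,-0.02],[0.35,0,0.02,0,0,0],[0.35,0,0.02,0,0,0],[0.3,0,0.01,0,0,0]]'
python3 -c "
from h import *
s,_=st(); print((s['ee_pos'][:2]-np.array([.5485,-.2243]))@[np.cos(np.radians(72.2)),np.sin(np.radians(72.2))])
c=arm.camera('wrist');a=c['pixels'][:,:,::-1];cv2.imwrite('pics/w7.png',a)"
```

```text
t: 5.88
ee_pos: [0.5946, -0.0878, 0.0834]
tool_rot: [-2.518, -1.831, -0.063]
ft_force: [-0.8, -1.9, -1.2]
finger_gap: 0.453
t 5.88 pos [ 0.5946 -0.0878  0.0834] yaw 72.03 tilt(x,y) 2.79 0.09 F [-0.8 -1.9 -1.2] gap 0.453
0.14408006259163747
```

View pics/w7.png

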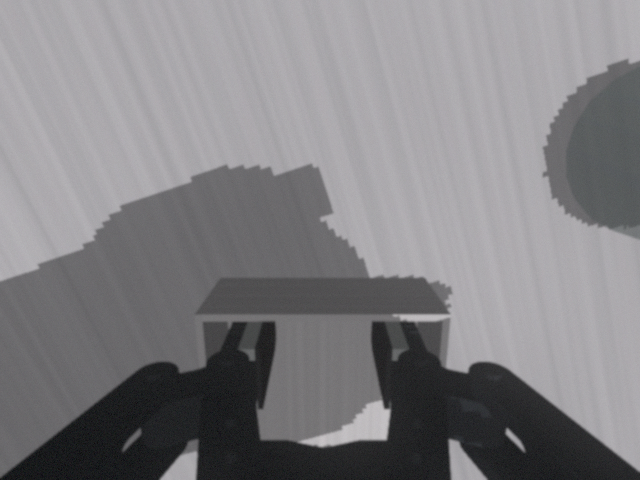

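```bash

python3 -m pendant '[[0.1,0,0.01,0,0,-0.1],[0.16,-0.03,0.01,0,0,-0.48],[0.16,-0.03,0.01,0,0,-0.48],[0.16,-0.03,0.01,0,0,-0.48],[0.16,-0.03,0.01,0,0,-0.48],[0.16,-0.03,0.01,0,0,-0.48],[0.16,-0.03,0.01,0,0,-0.48],[0.16,-0.03,0.01,0,0,-0.48]]'
python3 -c "
from h import *
s,_=st(); print('infeed',infeed(s['ee_pos']))
plan([*(s['ee_pos'][:2]),.083],90,3)
c=arm.camera('wrist');a=c['pixels'][:,:,::-1];cv2.imwrite('pics/w8.png',a)"
```

```text
t: 6.6
ee_pos: [0.5973, -0.0469, 0.0832]
tool_rot: [-2.265, -2.147, -0.069]
ft_force: [0.7, -3.9, 2.8]
finger_gap: 0.452
t 6.60 pos [ 0.5973 -0.0469  0.0832] yaw 86.95 tilt(x,y) 2.63 0.89 F [ 0.7 -3.9  2.8] gap 0.452
infeed [-0.1662357 -0.0057307]
t 6.60 pos [ 0.5973 -0.0469  0.0832] yaw 86.95 tilt(x,y) 2.63 0.89 F [ 0.7 -3.9  2.8] gap 0.452
total shift units [-0.   -0.    0.01] turn units [ 0.26  0.1  -0.76]
```

View pics/w8.png

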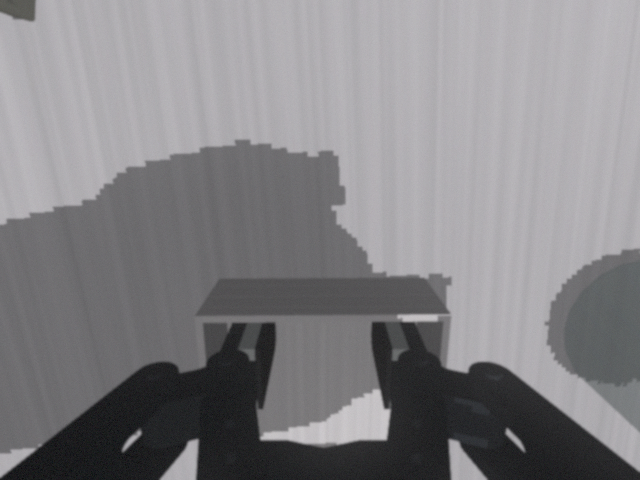

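```bash

python3 -m pendant '[[0.13,-0.06,0.01,0.07,0.02,-0.5],[0.13,-0.06,0.01,0.07,0.02,-0.5],[0.13,-0.06,0.01,0.07,0.02,-0.5],[0.13,-0.06,0.01,0.07,0.02,-0.5],[0.13,-0.06,0.01,0.05,0.01,-0.5],[0.13,-0.06,0.01,0.05,0,-0.5],[0.13,-0.06,0.01,0.05,0,-0.5],[0.12,0,0.01,0.05,0,-0.2]]'
python3 -c "
from h import *
s,_=st(); print('infeed',infeed(s['ee_pos']))
plan([*(s['ee_pos'][:2]),.083],102.3,3)
c=arm.camera('wrist');a=c['pixels'][:,:,::-1];cv2.imwrite('pics/w9.png',a)
from pickle import dump;dump(c,open('w9.pkl','wb'))"
```

```text
t: 7.32
ee_pos: [0.5821, -0.0134, 0.0827]
tool_rot: [-1.923, -2.43, -0.046]
ft_force: [0.4, -5.4, 4.7]
finger_gap: 0.445
t 7.32 pos [ 0.5821 -0.0134  0.0827] yaw 103.27 tilt(x,y) 2.96 -0.17 F [ 0.4 -5.4  4.7] gap 0.445
infeed [-0.13022224  0.0019707 ]
t 7.32 pos [ 0.5821 -0.0134  0.0827] yaw 103.27 tilt(x,y) 2.96 -0.17 F [ 0.4 -5.4  4.7] gap 0.445
total shift units [ 0.   -0.   -0.01] turn units [-0.06  0.01  0.24]
```

View pics/w9.png

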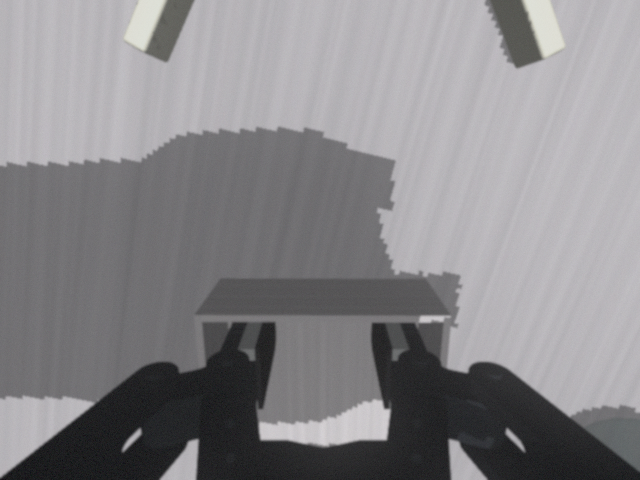

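```bash

python3 -m pendant '[[0.15,0,0,-0.03,0,0.06],[0.15,0,0,-0.03,0,0.06],[0.15,0,0,0,0,0.06],[0.15,0,0,0,0,0.06],[0.15,0,0,0,0,0],[0.15,0,0,0,0,0],[0.1,0,0,0,0,0],[0,0,0,0,0,0]]'
python3 -c "
from h import *
s,_=st(); print('infeed',infeed(s['ee_pos']))
c=arm.camera('wrist');a=c['pixels'][:,:,::-1];cv2.imwrite('pics/w10.png',a)
from pickle import dump;dump(c,open('w10.pkl','wb'))"
```

```text
t: 8.03
ee_pos: [0.5729, 0.0212, 0.0832]
tool_rot: [-1.941, -2.413, -0.048]
ft_force: [0.9, -2.0, -1.8]
finger_gap: 0.451
t 8.03 pos [0.5729 0.0212 0.0832] yaw 102.38 tilt(x,y) 3.10 -0.22 F [ 0.9 -2.  -1.8] gap 0.451
infeed [-0.09450265  0.00362573]
```

View pics/w10.png

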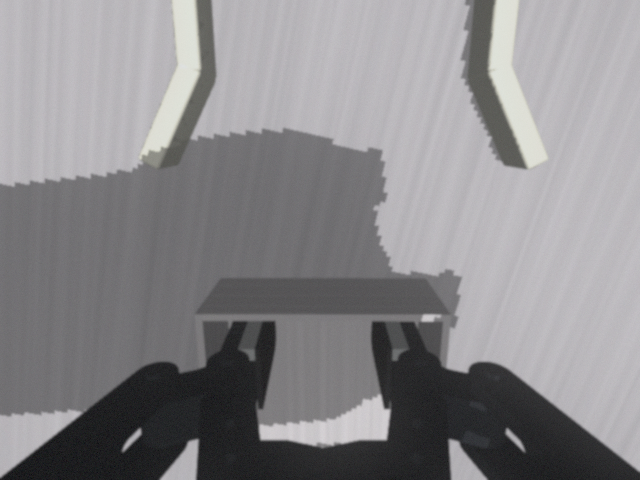

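```bash
python3 - <<'E'
import pickle;from h import *
a=cv2.imread("pics/w10.png")
cv2.imwrite("pics/w10c.png",cv2.resize(a[0:180,120:560],(800,327),interpolation=cv2.INTER_CUBIC))
E
```

```text
(no output)
```

View pics/w10c.png

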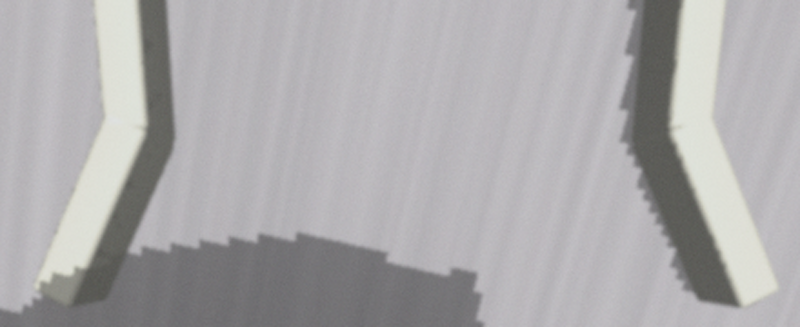

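```bash
python3 - <<'E'
import pickle;from h import *
np.set_printoptions(precision=4,suppress=True)
c=pickle.load(open("w10.pkl","rb"))
g=lambda u,v:(120+(u+.5)/1.81818-.5,(v+.5)/1.81818-.5)
P={k:ray(c,g(*p),.02)[:2] for k,p in dict(lb=(147,127),rb=(670,127),le=(70,305),re=(743,306),lf=(138,1),rf=(682,1),lbb=(174,139),rbb=(633,140)).items()}
P['lbb']=ray(c,g(174,139),0)[:2];P['rbb']=ray(c,g(633,140),0)[:2]
for a,b in(("lb","rb"),("le","re"),("lbb","rbb")):
    d=P[b]-P[a];print(a,b,np.linalg.norm(d),np.degrees(np.arctan2(d[1],d[0]))+90,(P[a]+P[b])/2)
for a,b in(("lb","lf"),("rb","rf")):
    d=P[b]-P[a];print(a,np.degrees(np.arctan2(d[1],d[0])))
T=[ray(c,p,.035)[:2] for p in[(196.5,317.5),(450.5,317.5)]]
d=T[1]-T[0];print("tin",T,np.linalg.norm(d),np.degrees(np.arctan2(d[1],d[0]))+90,np.mean(T,0),infeed(np.mean(T,0)))
print(infeed(P['lb']),infeed(P['rb']))
E
```

```text
lb rb 0.0915957763888421 102.37473433263754 [0.5589 0.1154]
le re 0.12522506493160945 102.33439500229548 [0.5656 0.0853]
lbb rbb 0.09256824226204972 102.26117079377786 [0.5587 0.116 ]
lb 102.28768773838061
rb 102.62471676592864
tin [array([0.5281, 0.0278]), array([0.6107, 0.0461])] 0.0845453714240447 102.49667103563884 [0.5694 0.037 ] [-0.0783  0.0037]
[0.0005 0.043 ] [ 0.0006 -0.0486]
```

```bash
sed -i 's/^IO=.*/IO=np.array([.5588,.1155]);IY=102.35/' h.py
python3 -m pendant '[[0.16,0.06,0,0,0,0.8],[0.16,0.06,0,0,0,0.8],[0.16,0.06,0,0,0,0.8],[0.16,0.06,0,0,0,0.8],[0.16,-0.03,0,0,0,-0.8],[0.16,-0.03,0,0,0,-0.8],[0.16,-0.03,0,0,0,-0.8],[0.1,-0.03,0,0,0,-0.8]]'
python3 -c "
from h import *
s,_=st(); print('infeed',infeed(s['ee_pos']))
plan([*(s['ee_pos'][:2]),.083],102.35,3)
c=arm.camera('wrist');a=c['pixels'][:,:,::-1];cv2.imwrite('pics/w11.png',a)
from pickle import dump;dump(c,open('w11.pkl','wb'))"
```

```text
t: 8.75
ee_pos: [0.5734, 0.0569, 0.0849]
tool_rot: [-1.951, -2.406, -0.045]
ft_force: [0.6, -2.0, -0.0]
finger_gap: 0.45
t 8.75 pos [0.5734 0.0569 0.0849] yaw 101.91 tilt(x,y) 3.01 -0.30 F [ 0.6 -2.  -0. ] gap 0.450
infeed [-0.06035788 -0.0016819 ]
t 8.75 pos [0.5734 0.0569 0.0849] yaw 101.91 tilt(x,y) 3.01 -0.30 F [ 0.6 -2.  -0. ] gap 0.450
total shift units [-0.    0.    0.06] turn units [-0.07 -0.   -0.11]
```

View pics/w11.png

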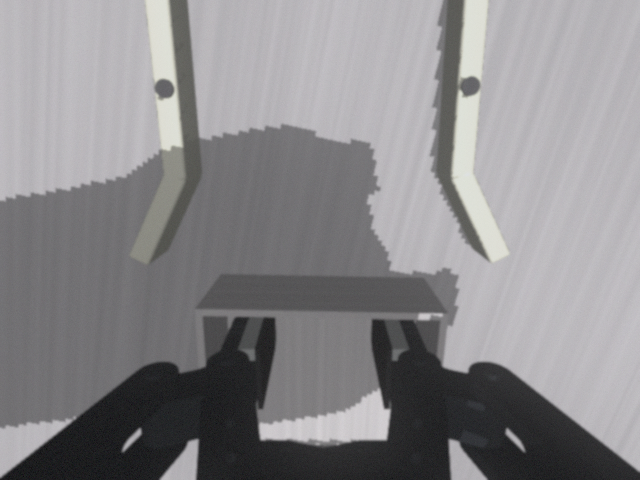

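```bash
python3 - <<'E'
import pickle;from h import *
a=cv2.imread("pics/w11.png")
cv2.imwrite("pics/w11c.png",cv2.resize(a[150:340,120:520],(800,380),interpolation=cv2.INTER_CUBIC))
E
```

```text
(no output)
```

View pics/w11c.png

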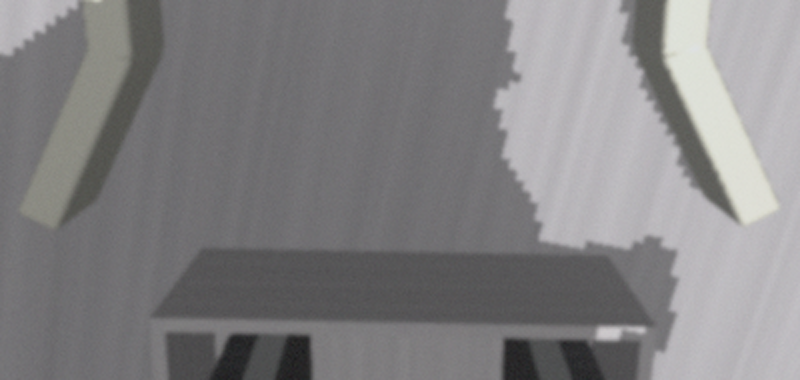

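```bash
cat >> h.py <<'E'
def tinfront(c,l,r):
    T=[ray(c,p,.035)[:2] for p in (l,r)]; d=T[1]-T[0]; m=np.mean(T,0)
    print("tin front infeed",np.round(infeed(m),4),"width",np.linalg.norm(d).round(4),"yaw rel",np.round(np.degrees(np.arctan2(d[1],d[0]))+90-IY,2))
def rails(c,l,r):
    T=[ray(c,p,.02)[:2] for p in (l,r)]; d=T[1]-T[0]
    print("rails",[np.round(infeed(t),4) for t in T],np.linalg.norm(d).round(4),np.round(np.degrees(np.arctan2(d[1],d[0]))+90-IY,2))
E
python3 - <<'E'
import pickle;from h import *
c=pickle.load(open("w11.pkl","rb"))
g=lambda u,v:(120+(u+.5)/2-.5,150+(v+.5)/2-.5)
tinfront(c,g(152,318),g(653,325))
rails(c,g(131,58),g(664,57))
rails(c,g(57,228),g(744,225))
E
```

```text
tin front infeed [-0.0425 -0.0009] width 0.0841 yaw rel -1.15
rails [array([0.0002, 0.0458]), array([-0.0002, -0.0461])] 0.0919 -0.27
rails [array([-0.0306,  0.0623]), array([-0.0307, -0.0629])] 0.1252 -0.05
```

```bash

python3 -m pendant '[[0.12,-0.01,0.02,-0.02,0,-0.06],[0.14,-0.01,0.02,-0.02,0,-0.06],[0.14,-0.01,0.02,-0.02,0,-0.04],[0.14,0,0.02,-0.02,0,0],[0.14,0,0.01,0,0,0],[0.14,0,0.01,0,0,0],[0.12,0,0.01,0,0,0],[0,0,0,0,0,0]]'
python3 -c "
from h import *
s,_=st(); print('infeed',infeed(s['ee_pos']))
plan([*(s['ee_pos'][:2]),.083],102.35,3)
c=arm.camera('wrist');a=c['pixels'][:,:,::-1];cv2.imwrite('pics/w12.png',cv2.resize(a[100:340,80:560],(800,400),interpolation=cv2.INTER_CUBIC))
from pickle import dump;dump(c,open('w12.pkl','wb'))"
```

```text
t: 9.47
ee_pos: [0.5687, 0.0807, 0.0844]
tool_rot: [-1.959, -2.412, -0.052]
ft_force: [-0.2, -0.8, 0.5]
finger_gap: 0.456
t 9.47 pos [0.5687 0.0807 0.0844] yaw 101.82 tilt(x,y) 2.72 0.27 F [-0.2 -0.8  0.5] gap 0.456
infeed [-0.03613047 -0.00224145]
t 9.47 pos [0.5687 0.0807 0.0844] yaw 101.82 tilt(x,y) 2.72 0.27 F [-0.2 -0.8  0.5] gap 0.456
total shift units [-0.   -0.    0.05] turn units [ 0.07  0.07 -0.13]
```

View pics/w12.png

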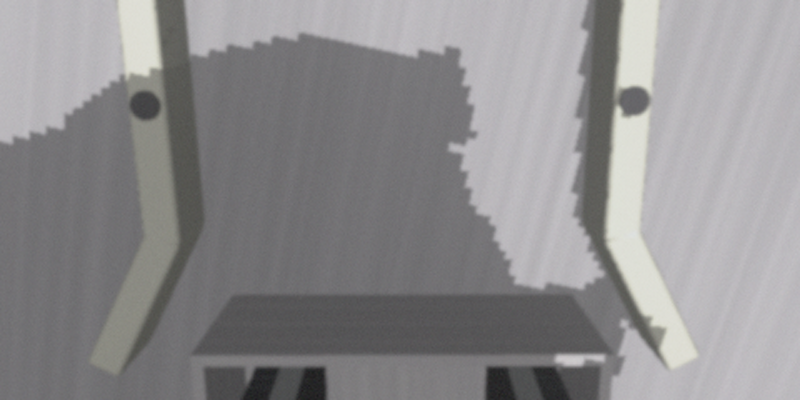

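```bash
python3 - <<'E'
import pickle;from h import *
c=pickle.load(open("w12.pkl","rb"))
g=lambda u,v:(80+(u+.5)/1.66667-.5,100+(v+.5)/1.66667-.5)
tinfront(c,g(192,355),g(613,355.5))
rails(c,g(180,238),g(604,237))
E
```

```text
tin front infeed [-0.0192 -0.0022] width 0.0846 yaw rel -0.74
rails [array([0.0016, 0.0454]), array([ 0.0009, -0.0456])] 0.091 -0.46
```

```bash

python3 -m pendant '[[0.12,-0.02,0.02,0.03,0.03,-0.08],[0.12,-0.03,0.01,0.03,0.03,-0.08],[0.12,-0.02,0.01,0,0,-0.05],[0.12,-0.01,0.01,0,0,0],[0.12,0,0.01,0,0,0],[0.12,0,0.01,0,0,0],[0.12,0,0.01,0,0,0],[0,0,0,0,0,0]]'
python3 -c "
from h import *
s,_=st(); print('infeed',infeed(s['ee_pos']))
plan([*(s['ee_pos'][:2]),.083],102.35,3)
c=arm.camera('wrist');a=c['pixels'][:,:,::-1];cv2.imwrite('pics/w13.png',cv2.resize(a[100:340,80:560],(800,400),interpolation=cv2.INTER_CUBIC))
from pickle import dump;dump(c,open('w13.pkl','wb'))"
```

```text
t: 10.18
ee_pos: [0.5624, 0.1033, 0.0842]
tool_rot: [-1.944, -2.422, -0.052]
ft_force: [0.1, 0.1, 0.5]
finger_gap: 0.452
t 10.18 pos [0.5624 0.1033 0.0842] yaw 102.49 tilt(x,y) 2.79 0.21 F [0.1 0.1 0.5] gap 0.452
infeed [-0.01265128 -0.00088181]
t 10.18 pos [0.5624 0.1033 0.0842] yaw 102.49 tilt(x,y) 2.79 0.21 F [0.1 0.1 0.5] gap 0.452
total shift units [-0.   -0.    0.04] turn units [0.05 0.05 0.04]
```

View pics/w13.png

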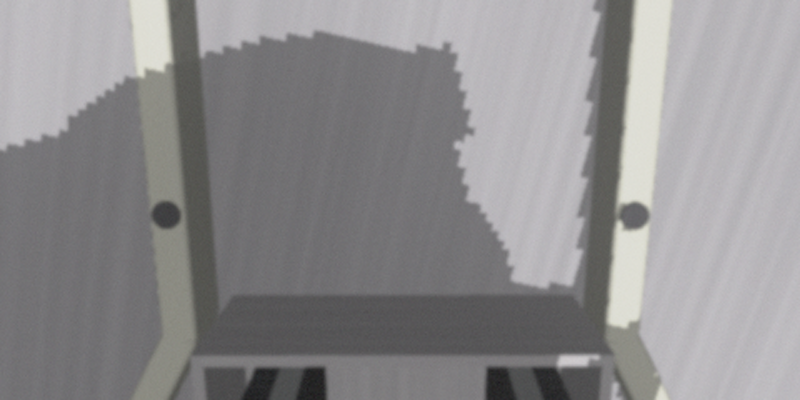

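```bash

python3 -m pendant '[[0.12,-0.01,0.02,0.02,0.02,0.02],[0.15,-0.01,0.015,0.02,0.02,0.02],[0.15,-0.01,0.01,0,0,0],[0.15,0,0.01,0,0,0],[0.15,0,0.01,0,0,0],[0.15,0,0.01,0,0,0],[0.15,0,0.01,0,0,0],[0.1,0,0,0,0,0]]'
python3 -c "
from h import *
s,_=st(); print('infeed',infeed(s['ee_pos']))
plan([*(s['ee_pos'][:2]),.083],102.35,3)
c=arm.camera('wrist');a=c['pixels'][:,:,::-1];cv2.imwrite('pics/w14.png',cv2.resize(a[100:340,80:560],(800,400),interpolation=cv2.INTER_CUBIC))
from pickle import dump;dump(c,open('w14.pkl','wb'))"
```

```text
t: 10.9
ee_pos: [0.5558, 0.1325, 0.0838]
tool_rot: [-1.955, -2.413, -0.048]
ft_force: [0.7, -2.6, -0.6]
finger_gap: 0.451
t 10.90 pos [0.5558 0.1325 0.0838] yaw 101.96 tilt(x,y) 2.70 0.08 F [ 0.7 -2.6 -0.6] gap 0.451
infeed [ 0.01726049 -0.00075564]
t 10.90 pos [0.5558 0.1325 0.0838] yaw 101.96 tilt(x,y) 2.70 0.08 F [ 0.7 -2.6 -0.6] gap 0.451
total shift units [-0.   -0.    0.03] turn units [ 0.02  0.07 -0.1 ]
```

View pics/w14.png

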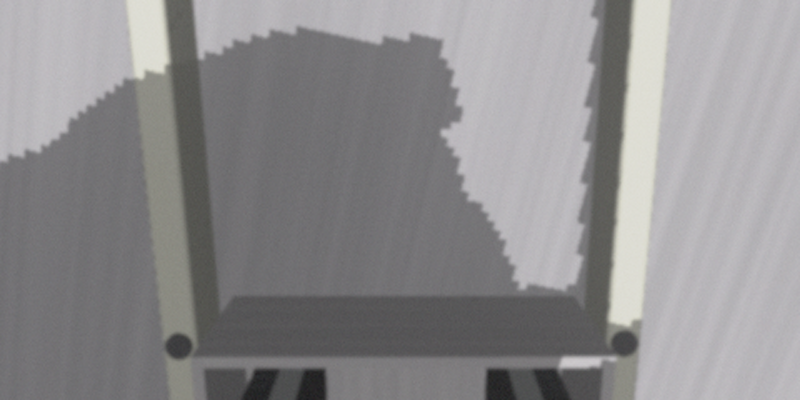

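```bash

python3 -m pendant '[[0.15,-0.01,0.01,0,0.02,-0.03],[0.2,-0.01,0.015,0,0.02,-0.03],[0.2,-0.01,0.01,0,0.02,-0.03],[0.2,0,0.01,0,0,0],[0.2,0,0.01,0,0,0],[0.2,0,0.01,0,0,0],[0.2,0,0.01,0,0,0],[0.15,0,0,0,0,0]]'
python3 -c "
from h import *
s,_=st(); print('infeed',infeed(s['ee_pos']))
plan([*(s['ee_pos'][:2]),.083],102.35,3)
c=arm.camera('wrist');a=c['pixels'][:,:,::-1];cv2.imwrite('pics/w15.png',a)
from pickle import dump;dump(c,open('w15.pkl','wb'))"
```

```text
t: 11.62
ee_pos: [0.5462, 0.1742, 0.0837]
tool_rot: [-1.952, -2.414, -0.049]
ft_force: [1.1, -2.3, -1.6]
finger_gap: 0.453
t 11.62 pos [0.5462 0.1742 0.0837] yaw 102.06 tilt(x,y) 2.77 0.07 F [ 1.1 -2.3 -1.6] gap 0.453
infeed [ 0.06002426 -0.00019754]
t 11.62 pos [0.5462 0.1742 0.0837] yaw 102.06 tilt(x,y) 2.77 0.07 F [ 1.1 -2.3 -1.6] gap 0.453
total shift units [-0.   -0.    0.02] turn units [ 0.02  0.06 -0.07]
```

View pics/w15.png

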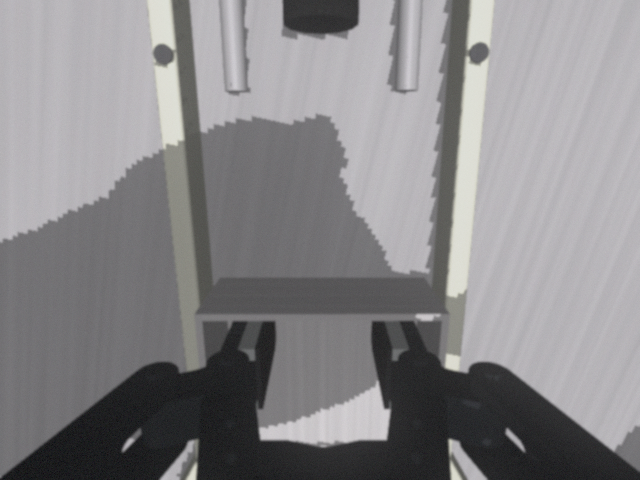

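```bash
python3 - <<'E'
import pickle;from h import *
c=pickle.load(open("w15.pkl","rb"))
print(infeed(ray(c,(321,20),.030)),infeed(ray(c,(321,33),.006)),infeed(ray(c,(321,26),.018)))
tinfront(c,(197.5,314.5),(446.5,314.5))
a=cv2.cvtColor(c['pixels'],cv2.COLOR_RGB2BGR)
cv2.imwrite("pics/w15c.png",cv2.resize(a[0:60,260:380],(800,400),interpolation=cv2.INTER_CUBIC))
E
```

```text
[ 0.16650131 -0.00022669] [ 1.68370034e-01 -1.52533969e-04] [ 0.16774567 -0.00019153]
tin front infeed [ 0.0768 -0.    ] width 0.083 yaw rel -0.32
```

View pics/w15c.png

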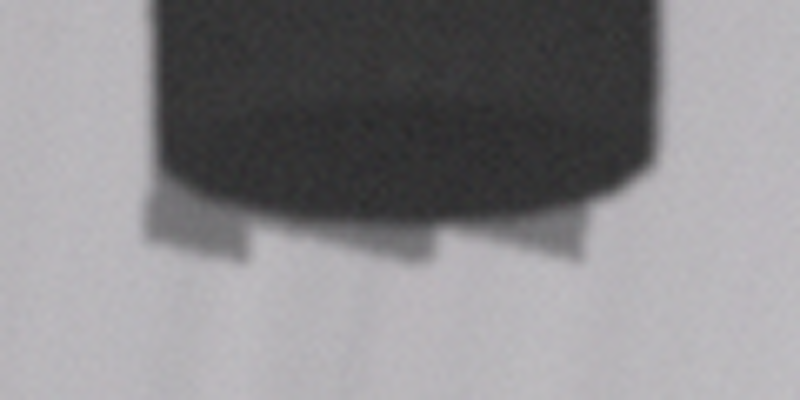

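```bash

python3 -m pendant '[[0.15,0,0.01,0,0.02,-0.03],[0.2,0,0.015,0,0.02,-0.03],[0.2,0,0.01,0,0.02,-0.01],[0.2,0,0.01,0,0,0],[0.2,0,0.01,0,0,0],[0.2,0,0.01,0,0,0],[0.2,0,0.01,0,0,0],[0.15,0,0,0,0,0]]'
python3 -c "
from h import *
s,_=st(); print('infeed',infeed(s['ee_pos']))
plan([*(s['ee_pos'][:2]),.083],102.35,3)
c=arm.camera('wrist');a=c['pixels'][:,:,::-1];cv2.imwrite('pics/w16.png',a)
from pickle import dump;dump(c,open('w16.pkl','wb'))"
```

```text
t: 12.33
ee_pos: [0.5372, 0.2165, 0.0837]
tool_rot: [-1.95, -2.414, -0.049]
ft_force: [0.5, -1.2, -0.5]
finger_gap: 0.447
t 12.33 pos [0.5372 0.2165 0.0837] yaw 102.14 tilt(x,y) 2.84 0.03 F [ 0.5 -1.2 -0.5] gap 0.447
infeed [ 0.10322904 -0.00052272]
t 12.33 pos [0.5372 0.2165 0.0837] yaw 102.14 tilt(x,y) 2.84 0.03 F [ 0.5 -1.2 -0.5] gap 0.447
total shift units [-0.   -0.    0.02] turn units [ 0.01  0.04 -0.05]
```

View pics/w16.png

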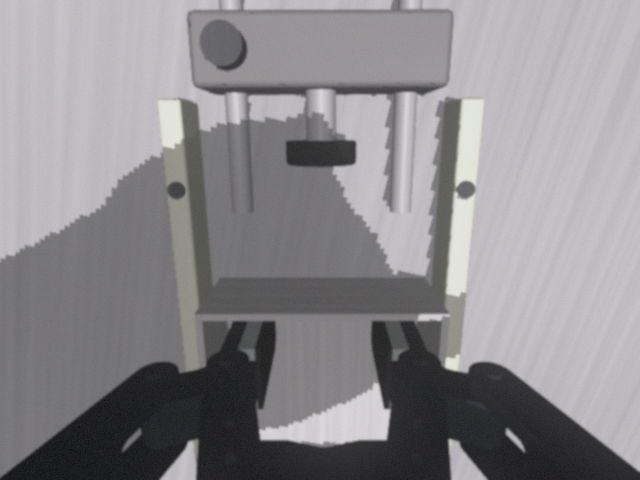

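```bash
python3 - <<'E'
import pickle;from h import *
A=pickle.load(open("w15.pkl","rb"));B=pickle.load(open("w16.pkl","rb"))
def P(c): return np.array(c["K"])@np.c_[R.from_rotvec(c["rvec"]).as_matrix(),c["tvec"]]
def tri(a,b):
    X=cv2.triangulatePoints(P(A),P(B),np.array(a,float).reshape(2,1),np.array(b,float).reshape(2,1));X=X[:3,0]/X[3];return infeed(X),X[2]
print(tri((235,92),(242,213)),tri((408,91),(401,213)), tri((321,33),(321,166)))
for z in (0,.01,.02,.03): print(z,[infeed(ray(B,p,z)).round(4) for p in((242,213),(401,213))],[infeed(ray(A,p,z)).round(4) for p in((235,92),(408,91))])
print(infeed(ray(B,(321,166),.006)),infeed(ray(B,(321,158),.018)))
a=cv2.imread("pics/w16.png")
cv2.imwrite("pics/w16c.png",cv2.resize(a[80:240,180:470],(800,441),interpolation=cv2.INTER_CUBIC))
E
```

```text
(array([0.1492517 , 0.03007665]), np.float64(0.008038703359252327)) (array([ 0.14921562, -0.03031711]), np.float64(0.008947107392948118)) (array([ 1.67066978e-01, -1.38786960e-04]), np.float64(0.011956928319540342))
0 [array([0.1477, 0.0317]), array([ 0.1474, -0.032 ])] [array([0.15  , 0.0318]), array([ 0.15  , -0.0322])]
0.01 [array([0.1496, 0.0296]), array([ 0.1494, -0.03  ])] [array([0.1491, 0.0298]), array([ 0.1491, -0.0302])]
0.02 [array([0.1516, 0.0275]), array([ 0.1514, -0.028 ])] [array([0.1481, 0.0277]), array([ 0.1482, -0.0282])]
0.03 [array([0.1536, 0.0254]), array([ 0.1534, -0.026 ])] [array([0.1472, 0.0256]), array([ 0.1472, -0.0261])]
[ 1.66593604e-01 -8.46602156e-05] [ 1.70244487e-01 -1.52235490e-04]
```

View pics/w16c.png

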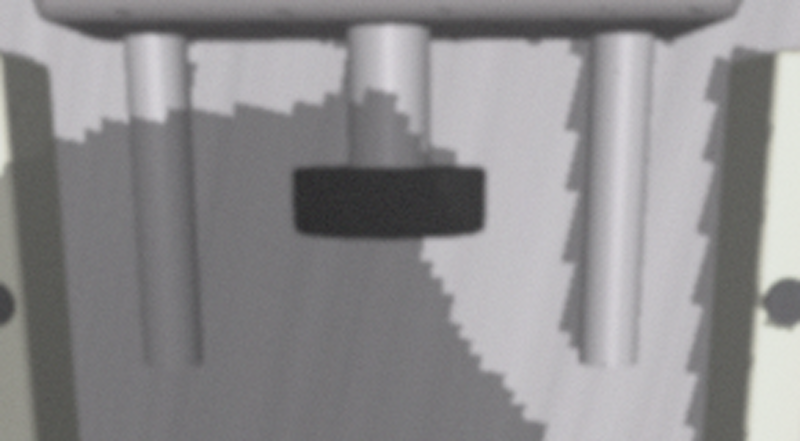

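The guide rods end at about x=149 mm, ahead of the buffer face at about 167 mm. I'll pass that point slowly and watch the force.

```bash

python3 -m pendant '[[0.1,-0.01,0.01,0,0.02,-0.03],[0.12,-0.01,0.01,0,0.02,-0.02],[0.12,0,0.01,0,0,0],[0.12,0,0.01,0,0,0],[0.12,0,0.01,0,0,0],[0.1,0,0.01,0,0,0],[0.08,0,0,0,0,0],[0.04,0,0,0,0,0]]'
python3 -c "
from h import *
s,_=st(); print('infeed',infeed(s['ee_pos']))"
python3 -m pendant '[[0.05,0,0.003,0,0,0],[0.05,0,0.003,0,0,0],[0.05,0,0.003,0,0,0],[0.05,0,0.003,0,0,0],[0.05,0,0.003,0,0,0],[0.05,0,0.003,0,0,0],[0.05,0,0.003,0,0,0],[0.05,0,0,0,0,0]]'
python3 -c "
from h import *
s,_=st(); print('infeed',infeed(s['ee_pos']))
plan([*(s['ee_pos'][:2]),.083],102.35,3)"

```

```text
t: 13.05
ee_pos: [0.533, 0.2369, 0.0837]
tool_rot: [-1.95, -2.415, -0.049]
ft_force: [1.4, -2.7, 1.2]
finger_gap: 0.449
t 13.05 pos [0.533  0.2369 0.0837] yaw 102.17 tilt(x,y) 2.78 0.06 F [ 1.4 -2.7  1.2] gap 0.449
infeed [ 0.12405943 -0.00080058]
t: 13.72
ee_pos: [0.5315, 0.246, 0.0837]
tool_rot: [-1.955, -2.414, -0.045]
ft_force: [0.9, -3.0, 2.1]
finger_gap: 0.445
t 13.72 pos [0.5315 0.246  0.0837] yaw 102.00 tilt(x,y) 2.61 0.03 F [ 0.9 -3.   2.1] gap 0.445
infeed [ 0.13330038 -0.00119883]
t 13.72 pos [0.5315 0.246  0.0837] yaw 102.00 tilt(x,y) 2.61 0.03 F [ 0.9 -3.   2.1] gap 0.445
total shift units [-0.   -0.    0.02] turn units [ 0.01  0.1  -0.09]
```

```bash
cat >> h.py <<'E'
def ff():
    s,_=st(); a=np.radians(IY); print('infeed',infeed(s['ee_pos']).round(4),'push %.2f side %.2f'%(-s['ft_force'][:2]@[np.cos(a),np.sin(a)],-s['ft_force'][:2]@[-np.sin(a),np.cos(a)]))
E
python3 -m pendant '[[0.04,-0.01,0.005,0,0.03,-0.03],[0.04,-0.01,0.005,0,0.03,-0.03],[0.04,0,0.003,0,0,0],[0.04,0,0.003,0,0,0],[0.04,0,0.003,0,0,0],[0.04,0,0.003,0,0,0],[0.04,0,0.003,0,0,0],[0.04,0,0,0,0,0]]'
python3 -c "
from h import *
ff()
c=arm.camera('wrist');a=c['pixels'][:,:,::-1];cv2.imwrite('pics/w17.png',a)
from pickle import dump;dump(c,open('w17.pkl','wb'))"

```

```text
t: 14.38
ee_pos: [0.5296, 0.2536, 0.0836]
tool_rot: [-1.949, -2.415, -0.049]
ft_force: [1.0, -4.8, 2.3]
finger_gap: 0.449
t 14.38 pos [0.5296 0.2536 0.0836] yaw 102.19 tilt(x,y) 2.78 0.05 F [ 1.  -4.8  2.3] gap 0.449
infeed [ 0.1411 -0.001 ] push 4.90 side -0.07
```

View pics/w17.png

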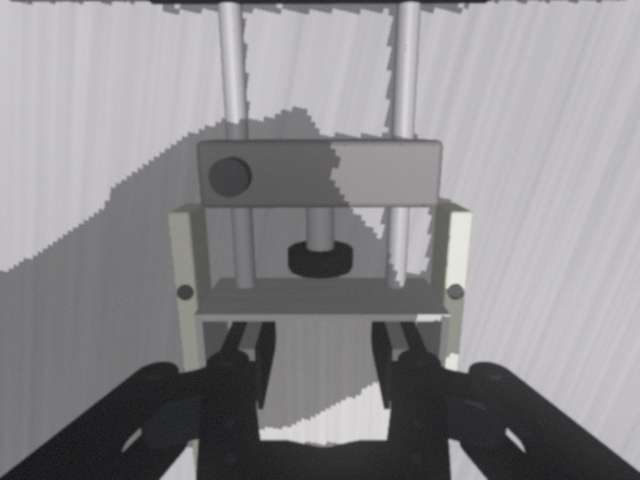

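```bash

python3 -m pendant '[[0.03,0,0,0,0.01,-0.01],[0.03,0,0,0,0.01,-0.01],[0.03,0,0,0,0,0],[0.03,0,0,0,0,0],[0.03,0,0,0,0,0],[0.02,0,0,0,0,0],[0.02,0,0,0,0,0],[0.02,0,0,0,0,0]]'
python3 -c "
from h import *
ff()"

```

```text
t: 15.1
ee_pos: [0.5277, 0.2606, 0.0836]
tool_rot: [-1.945, -2.416, -0.05]
ft_force: [-0.7, -3.6, 0.8]
finger_gap: 0.452
t 15.10 pos [0.5277 0.2606 0.0836] yaw 102.31 tilt(x,y) 2.92 0.02 F [-0.7 -3.6  0.8] gap 0.452
infeed [ 0.1484 -0.0006] push 3.33 side -1.49
```

```bash

python3 -m pendant '[[0.015,0,0,0,0,0],[0.015,0,0,0,0,0],[0.015,0,0,0,0,0],[0.015,0,0,0,0,0],[0.01,0,0,0,0,0],[0.01,0,0,0,0,0],[0.01,0,0,0,0,0],[0,0,0,0,0,0]]'
python3 -c "
from h import *
ff()"

```

```text
t: 15.77
ee_pos: [0.5268, 0.2637, 0.0836]
tool_rot: [-1.945, -2.416, -0.05]
ft_force: [1.6, -3.6, 0.6]
finger_gap: 0.447
t 15.77 pos [0.5268 0.2637 0.0836] yaw 102.33 tilt(x,y) 2.93 0.00 F [ 1.6 -3.6  0.6] gap 0.447
infeed [ 0.1516 -0.0005] push 3.81 side 0.78
```

```bash

python3 -m pendant '[[0.01,0,0,0,0,0],[0.01,0,0,0,0,0],[0.01,0,0,0,0,0],[0.01,0,0,0,0,0],[0.01,0,0,0,0,0],[0,0,0,0,0,0],[0,0,0,0,0,0],[0,0,0,0,0,0]]'
python3 -c "
from h import *
ff()
c=arm.camera('wrist');a=c['pixels'][:,:,::-1];cv2.imwrite('pics/w18.png',cv2.resize(a[180:340,180:460],(800,457),interpolation=cv2.INTER_CUBIC));ff()"

```

```text
t: 16.43
ee_pos: [0.5267, 0.2641, 0.0836]
tool_rot: [-1.947, -2.416, -0.048]
ft_force: [0.4, -4.2, 1.1]
finger_gap: 0.451
t 16.43 pos [0.5267 0.2641 0.0836] yaw 102.28 tilt(x,y) 2.83 -0.03 F [ 0.4 -4.2  1.1] gap 0.451
infeed [ 0.152  -0.0005] push 4.15 side -0.45
t 16.48 pos [0.5268 0.2641 0.0836] yaw 102.28 tilt(x,y) 2.84 -0.03 F [ 0.9 -4.1  0.7] gap 0.450
infeed [ 0.152  -0.0005] push 4.21 side 0.00
```

View pics/w18.png

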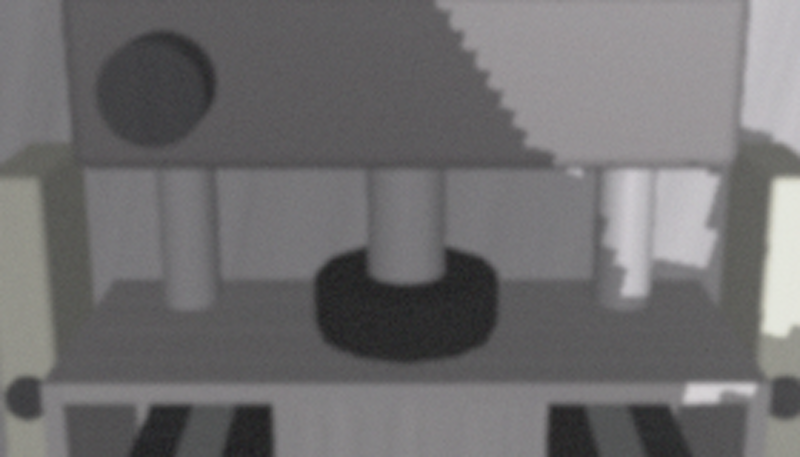

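```bash

python3 -m pendant '[[0.015,0,0,0,0,0],[0.015,0,0,0,0,0],[0.015,0,0,0,0,0],[0.015,0,0,0,0,0],[0.015,0,0,0,0,0],[0.015,0,0,0,0,0],[0.015,0,0,0,0,0],[0.015,0,0,0,0,0]]'
python3 -c "
from h import *
ff()"

```

```text
t: 17.15
ee_pos: [0.5267, 0.2647, 0.0836]
tool_rot: [-1.951, -2.416, -0.042]
ft_force: [1.4, -6.0, 1.7]
finger_gap: 0.452
t 17.15 pos [0.5267 0.2647 0.0836] yaw 102.14 tilt(x,y) 2.59 -0.10 F [ 1.4 -6.   1.7] gap 0.452
infeed [ 0.1526 -0.0005] push 6.20 side 0.11
```

```bash
cat >> h.py <<'E'
def tip():
    s,Rt=st(); p=s['ee_pos']+Rt[:,2]*.065; a=np.radians(IY)
    print('tip x %.2f mm'%(1e3*infeed(p)[0]),'push %.2f'%(-s['ft_force'][:2]@[np.cos(a),np.sin(a)]))
E
python3 -m pendant '[[0.03,0,0,0,0,0],[0.03,0,0,0,0,0],[0.03,0,0,0,0,0],[0.03,0,0,0,0,0],[0.03,0,0,0,0,0],[0.03,0,0,0,0,0],[0.03,0,0,0,0,0],[0.03,0,0,0,0,0]]'
python3 -c "
from h import *
tip()"

```

```text
t: 17.82
ee_pos: [0.5266, 0.2658, 0.0837]
tool_rot: [-1.96, -2.415, -0.03]
ft_force: [0.9, -9.2, 3.8]
finger_gap: 0.452
t 17.82 pos [0.5266 0.2658 0.0837] yaw 101.89 tilt(x,y) 2.08 -0.25 F [ 0.9 -9.2  3.8] gap 0.452
tip x 156.06 mm push 9.17
```

```bash

python3 -m pendant '[[0.03,0,-0.01,0,0.04,-0.04],[0.03,0,-0.01,0,0.04,-0.04],[0.03,0,-0.01,0,0.04,-0.04],[0.03,0,-0.01,0,0.04,-0.04],[0.03,0,-0.01,0,0.04,-0.04],[0.03,0,-0.01,0,0.04,-0.04],[0.03,0,-0.01,0,0.04,-0.04],[0.03,0,-0.01,0,0.04,-0.04]]'
python3 -c "
from h import *
tip()"

```

```text
t: 18.48
ee_pos: [0.5269, 0.2657, 0.0837]
tool_rot: [-1.932, -2.421, -0.041]
ft_force: [4.1, -7.8, -3.7]
finger_gap: 0.451
t 18.48 pos [0.5269 0.2657 0.0837] yaw 102.83 tilt(x,y) 2.91 -0.38 F [ 4.1 -7.8 -3.7] gap 0.451
tip x 156.88 mm push 8.52
```

```bash

python3 -m pendant '[[0.035,0,0.005,0.01,0.01,0.03],[0.035,0,0.005,0.01,0.01,0.02],[0.035,0,0.005,0.01,0.01,0],[0.035,0,0.003,0,0.01,0],[0.035,0,0.002,0,0.01,0],[0.035,0,0,0,0.01,0],[0.035,0,0,0,0.01,0],[0.035,0,0,0,0.01,0]]'
python3 -c "
from h import *
tip()"

```

```text
t: 19.15
ee_pos: [0.5272, 0.2662, 0.0835]
tool_rot: [-1.944, -2.412, -0.03]
ft_force: [0.8, -9.8, 3.0]
finger_gap: 0.45
t 19.15 pos [0.5272 0.2662 0.0835] yaw 102.23 tilt(x,y) 2.63 -0.69 F [ 0.8 -9.8  3. ] gap 0.450
tip x 156.97 mm push 9.70
```

```bash

python3 -m pendant '[[0.042,0,0,-0.02,0.012,0],[0.042,0,0,-0.02,0.012,0],[0.042,0,0,-0.02,0.012,0],[0.042,0,0,-0.02,0.012,0],[0.042,0,0,-0.01,0.012,0],[0.042,0,0,-0.01,0.012,0],[0.042,0,0,-0.01,0.012,0],[0.042,0,0,-0.01,0.012,0]]'
python3 -c "
from h import *
tip()"

```

```text
t: 19.82
ee_pos: [0.5267, 0.2667, 0.0835]
tool_rot: [-1.957, -2.412, -0.028]
ft_force: [1.5, -11.7, 5.7]
finger_gap: 0.45
t 19.82 pos [0.5267 0.2667 0.0835] yaw 101.87 tilt(x,y) 2.22 -0.49 F [  1.5 -11.7   5.7] gap 0.450
tip x 157.07 mm push 11.72
```

```bash

python3 -m pendant '[[0.042,0,-0.006,-0.01,0.025,-0.02],[0.042,0,-0.006,-0.01,0.025,-0.02],[0.042,0,-0.006,-0.01,0.025,-0.02],[0.042,0,-0.006,-0.01,0.025,-0.02],[0.042,0,-0.006,0,0.025,-0.01],[0.042,0,-0.006,0,0.025,-0.01],[0.042,0,-0.006,0,0.025,-0.01],[0.042,0,-0.006,0,0.025,-0.01]]'
python3 -c "
from h import *
tip()"

```

```text
t: 20.48
ee_pos: [0.5267, 0.2668, 0.0836]
tool_rot: [-1.954, -2.412, -0.027]
ft_force: [2.2, -10.2, 0.6]
finger_gap: 0.447
t 20.48 pos [0.5267 0.2668 0.0836] yaw 101.95 tilt(x,y) 2.28 -0.57 F [  2.2 -10.2   0.6] gap 0.447
tip x 157.26 mm push 10.47
```

```bash

python3 -m pendant '[[0.05,0,-0.004,-0.01,0.03,-0.02],[0.05,0,-0.004,-0.01,0.03,-0.02],[0.05,0,-0.004,-0.01,0.03,-0.02],[0.05,0,-0.004,-0.01,0.03,-0.02],[0.05,0,-0.004,0,0.03,-0.01],[0.05,0,-0.004,0,0.03,-0.01],[0.05,0,-0.004,0,0.03,-0.01],[0.05,0,-0.004,0,0.03,-0.01]]'
python3 -c "
from h import *
tip()"
python3 -m pendant '[[0.05,0,-0.004,-0.01,0.03,-0.02],[0.05,0,-0.004,-0.01,0.03,-0.02],[0.05,0,-0.004,-0.01,0.03,-0.02],[0.05,0,-0.004,-0.01,0.03,-0.02],[0.05,0,-0.004,0,0.03,-0.01],[0.05,0,-0.004,0,0.03,-0.01],[0.05,0,-0.004,0,0.03,-0.01],[0.05,0,-0.004,0,0.03,-0.01]]'
python3 -c "
from h import *
tip()"

```

```text
t: 21.15
ee_pos: [0.5269, 0.2669, 0.0835]
tool_rot: [-1.953, -2.409, -0.025]
ft_force: [2.6, -10.8, 1.9]
finger_gap: 0.453
t 21.15 pos [0.5269 0.2669 0.0835] yaw 101.92 tilt(x,y) 2.36 -0.70 F [  2.6 -10.8   1.9] gap 0.453
tip x 157.40 mm push 11.09
t: 21.82
ee_pos: [0.527, 0.2669, 0.0835]
tool_rot: [-1.953, -2.407, -0.024]
ft_force: [2.9, -11.7, 3.3]
finger_gap: 0.447
t 21.82 pos [0.527  0.2669 0.0835] yaw 101.89 tilt(x,y) 2.43 -0.82 F [  2.9 -11.7   3.3] gap 0.447
tip x 157.48 mm push 12.00
```

```bash

python3 -m pendant '[[0.056,0,-0.008,-0.03,0.03,-0.02],[0.056,0,-0.008,-0.03,0.03,-0.02],[0.056,0,-0.008,-0.02,0.03,-0.02],[0.056,0,-0.008,-0.02,0.03,-0.02],[0.056,0,-0.008,-0.02,0.03,-0.01],[0.056,0,-0.008,-0.02,0.03,-0.01],[0.056,0,-0.008,-0.02,0.03,-0.01],[0.056,0,-0.008,-0.02,0.03,-0.01]]'
python3 -c "
from h import *
tip()"
python3 -m pendant '[[0.056,0,-0.006,-0.02,0.03,-0.02],[0.056,0,-0.006,-0.02,0.03,-0.02],[0.056,0,-0.006,-0.02,0.03,-0.02],[0.056,0,-0.006,-0.02,0.03,-0.02],[0.056,0,-0.006,-0.02,0.03,-0.01],[0.056,0,-0.006,-0.02,0.03,-0.01],[0.056,0,-0.006,-0.02,0.03,-0.01],[0.056,0,-0.006,-0.02,0.03,-0.01]]'
python3 -c "
from h import *
tip()
c=arm.camera('wrist');a=c['pixels'][:,:,::-1];cv2.imwrite('pics/w19.png',cv2.resize(a[180:340,180:460],(800,457),interpolation=cv2.INTER_CUBIC));tip()"

```

```text
t: 22.48
ee_pos: [0.5265, 0.2671, 0.0836]
tool_rot: [-1.957, -2.409, -0.031]
ft_force: [2.2, -12.8, 0.6]
finger_gap: 0.449
t 22.48 pos [0.5265 0.2671 0.0836] yaw 101.81 tilt(x,y) 2.41 -0.48 F [  2.2 -12.8   0.6] gap 0.449
tip x 157.76 mm push 12.95
t: 23.15
ee_pos: [0.5262, 0.2671, 0.0836]
tool_rot: [-1.961, -2.41, -0.036]
ft_force: [1.8, -12.9, 3.0]
finger_gap: 0.452
t 23.15 pos [0.5262 0.2671 0.0836] yaw 101.74 tilt(x,y) 2.35 -0.22 F [  1.8 -12.9   3. ] gap 0.452
tip x 157.76 mm push 12.99
t 23.20 pos [0.5262 0.2671 0.0837] yaw 101.74 tilt(x,y) 2.35 -0.21 F [  2.4 -13.2   2.4] gap 0.449
tip x 157.77 mm push 13.44
```

View pics/w19.png

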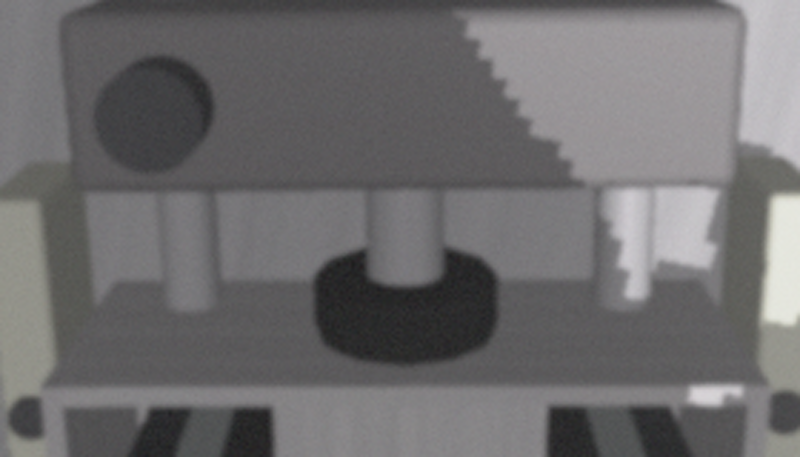

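```bash

python3 - <<'E'
from h import *
c=arm.camera('wrist')
a=c['pixels'][:,:,::-1];cv2.imwrite('pics/w20.png',a)
g=a.astype(float).mean(2)
for u0,u1 in((250,285),(345,375)):
    col=g[225:340,u0:u1].mean(1); d=np.diff(col)
    k=np.argsort(-abs(d))[:8]; print(sorted([(225+int(i)+.5,round(float(d[i]),1)) for i in k]))
Rm=R.from_rotvec(c["rvec"]).as_matrix();print('cam',infeed(-Rm.T@c["tvec"]),(-Rm.T@c["tvec"])[2])
f=lambda v,z:1e3*infeed(ray(c,(318,v),z))[0]
for v in(244.5,245,245.5,246): print(v,f(v,.027))
for v in(313,314,315,316): print(v,f(v,.035))
tip()
E
```

```text
[(246.5, 11.8), (247.5, 8.6), (277.5, -7.7), (314.5, 13.4), (315.5, 12.8), (321.5, -14.4), (322.5, -17.3), (323.5, -9.8)]
[(244.5, 6.7), (245.5, 13.1), (246.5, 11.8), (276.5, -6.7), (277.5, -7.0), (313.5, 8.3), (314.5, 12.9), (315.5, 11.8)]
cam [ 0.23104795 -0.00163703] 0.155792186320175
244.5 193.5842980535564
245 193.408570000993
245.5 193.23271816001872
246 193.05674239978669
313 172.19647105977336
314 171.8324593575038
315 171.46790841220738
316 171.10281702475268
t 23.25 pos [0.5262 0.2671 0.0836] yaw 101.75 tilt(x,y) 2.35 -0.21 F [  2.2 -12.9   3. ] gap 0.450
tip x 157.76 mm push 13.02
```

Three estimates of the buffer force agree: about 9.2 N from the force reading minus bench friction, and about 10.3 N from both tip travel and the carriage gap in the image. It has been held well over 0.5 s, so I'm letting go now.

```bash

python3 -m pendant '[[0.02,0,0,0,0,0],[-0.03,0,0,0,0,0],[-0.05,0,0,0,0,0],[-0.08,0,0,0,0,0],[-0.1,0,0,0,0,0],[-0.1,0,0,0,0,0],[-0.05,0,0,0,0,0],[0,0,0,0,0,0]]'
python3 -c "
from h import *
tip()
plan([*(IO+.139*np.array([np.cos(np.radians(IY)),np.sin(np.radians(IY))])),.0835],IY,3)
c=arm.camera('wrist');a=c['pixels'][:,:,::-1];cv2.imwrite('pics/w21.png',a)"

```

```text
t: 23.92
ee_pos: [0.5284, 0.2555, 0.0832]
tool_rot: [-1.959, -2.411, -0.037]
ft_force: [0.5, 0.4, 0.1]
finger_gap: 0.449
t 23.92 pos [0.5284 0.2555 0.0832] yaw 101.80 tilt(x,y) 2.43 -0.22 F [0.5 0.4 0.1] gap 0.449
tip x 145.99 mm push -0.32
t 23.92 pos [0.5284 0.2555 0.0832] yaw 101.80 tilt(x,y) 2.43 -0.22 F [0.5 0.4 0.1] gap 0.449
total shift units [-0.14 -0.01 -0.02] turn units [-0.05  0.14 -0.14]
```

View pics/w21.png

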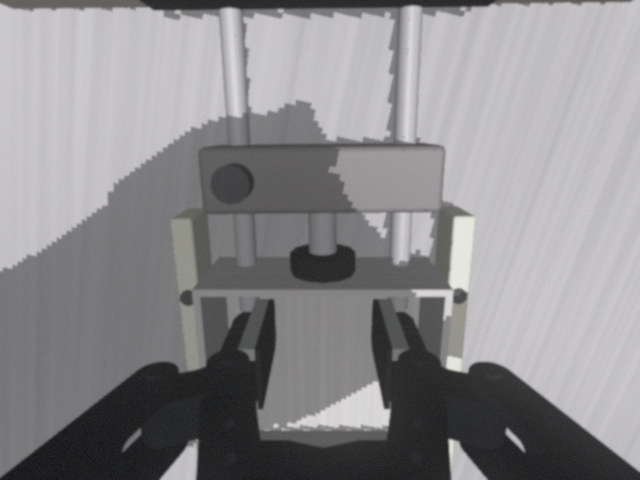

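```bash

python3 -m pendant '[[-0.1,0,-0.05,0,0,0],[0,0,-0.2,0,0,0],[0,0,-0.4,0,0,0],[0,0,-0.5,0,0,0],[0,0,-0.7,0,0,0],[0,0,-0.7,0,0,0],[0,0,-0.7,0,0,0],[0,0,-0.4,0,0,0]]'
python3 -c "
from h import *
tip()
c=arm.camera('wrist');a=c['pixels'][:,:,::-1];cv2.imwrite('pics/w22.png',a)"

```

```text
t: 24.63
ee_pos: [0.5289, 0.248, 0.1999]
tool_rot: [-1.955, -2.41, -0.033]
ft_force: [0.1, 1.0, -0.2]
finger_gap: 0.451
t 24.63 pos [0.5289 0.248  0.1999] yaw 101.90 tilt(x,y) 2.44 -0.41 F [ 0.1  1.  -0.2] gap 0.451
tip x 138.62 mm push -0.92
```

View pics/w22.png

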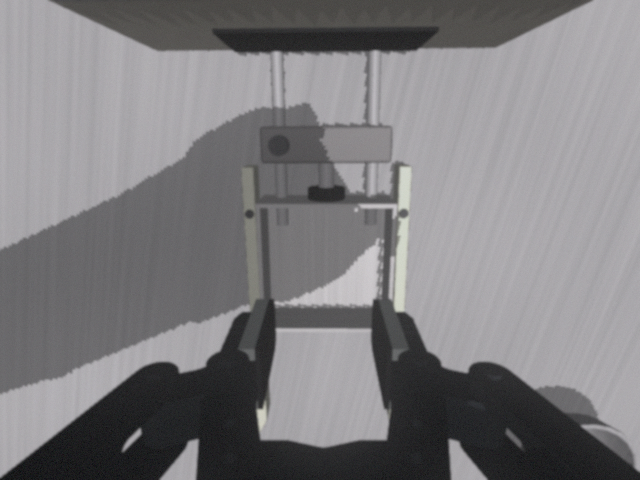

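```bash

python3 -m pendant '[[0,0,-0.7,0,0,0],[0,0.3,-0.8,0,0,0],[0,0.5,-0.8,0,0,0],[0,0.5,-0.7,0,0,0],[-0.5,0.5,0,0,0,0],[-0.5,0.5,0,0,0,0],[-0.5,0,0,0,0,0],[-0.2,0,0,0,0,0]]'
python3 -c "
from h import *
st()
for n in('top','scene'):
  c=arm.camera(n);a=c['pixels'][:,:,::-1];cv2.imwrite(f'pics/{n}9.png',a)"

```

```text
t: 25.35
ee_pos: [0.6097, 0.2104, 0.3052]
tool_rot: [-1.951, -2.421, -0.049]
ft_force: [-0.5, 0.2, -0.8]
finger_gap: 0.451
t 25.35 pos [0.6097 0.2104 0.3052] yaw 102.28 tilt(x,y) 2.58 0.25 F [-0.5  0.2 -0.8] gap 0.451
```

View pics/top9.png

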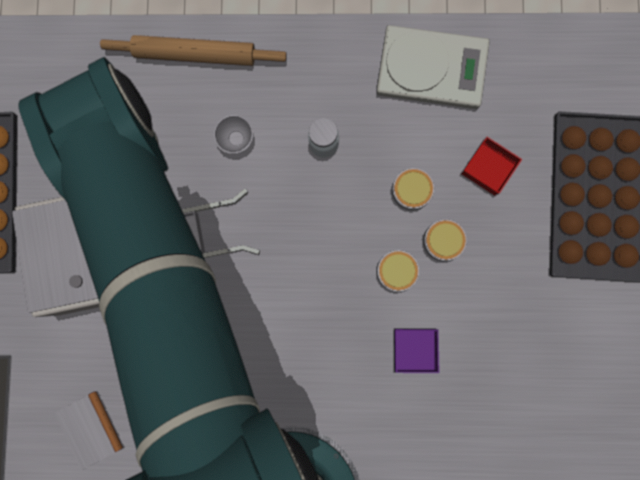

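View pics/scene9.png

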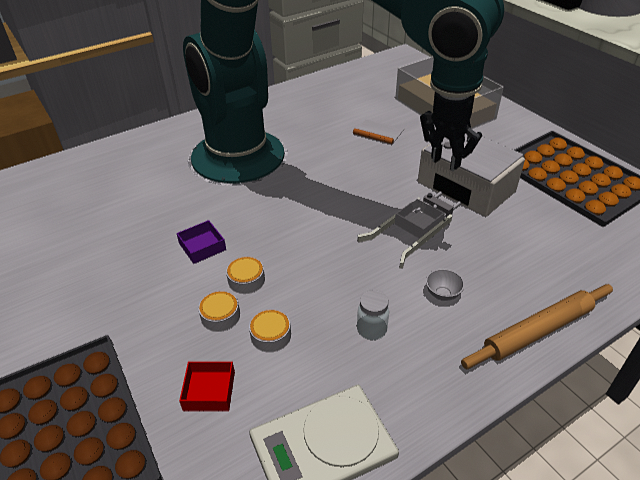

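In the top view the round tins are still at px (413,188), (445,240) and (398,270). The jar, bowl, and red and purple tins look unmoved. The silver tin sits between the rails, with the gripper clear above it.

```bash
python3 - <<'E'
import cv2,numpy as np
a=cv2.imread("pics/top0.png");b=cv2.imread("pics/top9.png")
for n,(u,v) in dict(A=(413,188),B=(445,240),C=(398,270),jar=(323,135),bowl=(234,135),red=(491,166),purple=(416,350)).items():
    p=a[v-16:v+17,u-16:u+17].astype(np.float32).mean(2);q=b[v-16:v+17,u-16:u+17].astype(np.float32).mean(2)
    print(n,np.round(cv2.phaseCorrelate(p,q)[0],2),abs(p-q).mean().round(2))
from rig import arm
arm.sign_off()
E
```

```text
A [ 0.04 -0.01] 21.11
B [-0.   -0.01] 21.12
C [0.03 0.07] 21.89
jar [-0.05  0.03] 20.16
bowl [-0.01 -0.01] 17.26
red [0.03 0.12] 10.85
purple [0.05 0.03] 14.58
the job is handed in; nothing more can be done
```

The square tin is between the infeed rails, resting against the buffer. The job is handed in at about 25 s of the 67 s allowed.

- **How it moved:** I put the half-open fingers inside the tin and drew it by its front wall, flat on the bench. It came about 118 mm straight out of its pocket, then turned and slid between the rails. I felt the buffer face at about x = 167 mm.
- **Press:** I held the buffer for over 0.7 s in the last step. Three estimates of the force gave about 9.2 N (force reading of 13 N minus friction), 10.4 N (tip travel) and 10.2 N (carriage gap in the image). Bench friction is only estimated, so the buffer force is known to about 1 to 1.5 N, within the 7 to 12 N band.
- **Upward pull:** At one moment during the press the tool pulled up with about 3.7 N, close to the weight of a light tin. I corrected it straight away and saw no sign of the tin lifting.
- **Guide rods:** The carriage's rods stick out ahead of the buffer and appear to pass through the tin's front wall. I felt no resistance from them.
- **Final checks:** After release the tin still touched the buffer, and the gripper was clear of everything. In the top view, the round tins, jar, bowl and both look-alike tins were within about 0.1 pixel (under 0.3 mm) of where they started. Brightness changed in that view, probably from lighting, but positions did not.

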